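# Open the locked mouse-trap station with its key dowel

### The arm

A 7-joint arm with a two-finger parallel gripper is mounted at the origin on the work surface. World frame = base frame: x ahead of the robot, y to its left, z up, the work surface at z = 0. Lengths are in mm, angles in rad, forces in N, time in s.
With the tool pointing down it reaches from about 400 to 875 mm from the base axis. Payload 4.4 kg.
Tool frame: the origin (TCP) lies midway between the tips of the shut fingers; the grasp point (between the pads) lies 19 mm behind it; z points along the fingers, y is the direction in which the jaws open and shut (so a half turn about z gives the same grasp; the last joint's range is limited). The gripper opens to 85 mm and grips with 20 to 120 N. Pads are 22 mm wide; open, the fingers measure 114 mm over their backs; the gripper's body (76 mm by 85 mm) begins 54 mm behind the grasp point. The pads swing forward as they close: fully open they stand 13 mm farther back than shut.
Start: joints at [1.184, 0.628, 0.038, 1.517, -0.027, 0.996, -0.02], TCP at [204.99, -616.844, 231.313] pointing down, gripper open.
Joint ranges: [-3.06, 3.06], [-0.37, 2.12], [-1.25, 1.32], [0.18, 2.47], [-1.1, 4.24], [0.23, 1.98], [-2.94, 2.94]. Speed limits (rad/s): [2.57, 2.57, 3.14, 3.14, 3.14, 3.14, 3.14].

### API

Orientations are given as [roll, pitch, yaw] about the fixed x, y, z axes, in that order (R = Rz(yaw) Ry(pitch) Rx(roll)).
In Python, from cell import ctrl, vision gives the robot as it stands.
- The arm moves only by the tool play_rows, never from a script. Its arguments are lists of equal length, an entry for each row: "slide": the shift along the tool's x, y, z in mm, a list of three; "turn": the turn about the tool's z in rad; "fingers": the opening, from 0 (shut) to 1 (fully open). A call has 1 to 5 rows; each row is the pose to reach, as a shift and turn from the pose measured when the call began, along the tool's axes at that moment; what a row does not reach only later rows make up. A row lasts 1/8 s, in which the tool goes at most 62.5 mm and 10.7 degrees, less where a joint would pass 70% of its speed; a pose out of reach is approached as far as the arm can. A call with a gripper value outside its range is refused whole. The fingers move at their own pace and stop on an object; the grip force is fixed at half the most. Time passes only in rows, so rows that repeat a pose let the fingers close. It gives the time, the measured TCP pose, the force and the opening at its end, in the units of the state.
- ctrl.read_state(): the state, without advancing time (a new reading comes with each control period).
- vision.get_image(name): name is "scene" or "top"; returns (picture, depth): 384x512x3 uint8, blue, green, red; 384x512 float32, mm along the optical axis (not along the pixel's ray), 0 where there is no reading.
- vision.camera_params(name): a dict with "fx", "fy", "cx", "cy" (pixels), "dist_coeffs" ([k1, k2, p1, p2, k3] as OpenCV has them; the pictures are not rectified), "position" and "rotation" of the camera in the world. Camera axes: x right, y up, looking along -z (the intrinsics and any distortion apply to the point x, -y, -z); pixel columns grow to the right and rows downward; lengths in mm; the calibration is good to about 2 mm. A picture is of the moment at which its call begins. camera_params takes no time and is no camera call.
- ctrl.finish_job(): hands the job in, once; it reports no verdict.
The state is a dict: "clock": time; "qpos": joint angles; "qd": joint speeds; "tau": joint torques, N m; "eef_pos": TCP position; "tool_rot": TCP orientation; "force": force on the tool from outside, world axes, zero at the start; "torque": the same for the moment, N m; "width": finger opening in mm.
Only numpy, scipy, OpenCV 4.12 (cv2) and the standard library are available. Lean on these libraries where they do the work, as an engineer would, in place of code of your own. Each camera call takes 0.05 s, during which the arm holds its last target.

### The job

Open the locked mouse-trap station for inspection: take the wooden dowel from its rest, push it through the small round hole in the back of the station until the spring catch behind lets go and the lid pops up, then swing the lid all the way over so that it stays open and lay the dowel back in both notches of its rest. The catch is plastic and sits at a different depth in every station, so feel for it and never press on the station with more than 20 N; leave everything else on the bench where it is.

Things in the scene. Friction and masses are not known exactly. Their poses are not given: they have to be found in the camera images.
- dowel_mid (a point): Middle of a plain light-wood dowel, 220 mm long, 10 mm across, 30 g, lying level in its rest. x runs to its working tip (rounded, 110 mm from here). The other end has a turned knob 22 mm across, 18 mm long. Grip it here from above, between the rest's uprights, fingers closing across it. It may shift or tilt a little in the grip.
- dowel_tip (a point): End point of the dowel's rounded tip. Axes as dowel_mid.
- rest_mid (a point): Where the dowel's middle lies when home, 45 mm above the bench; x towards the tip end, z up. The rest: a fixed brown wooden base, 130 x 44 x 10 mm, with two uprights (8 mm thick, 44 wide, up to 55 high) 50 mm either side of this point along x, each with a 90-degree V notch on top, about 30 mm across its mouth, in which the dowel lies.
- hole (a point): Centre of the mouth of a round hole, 16 mm across, in a short light grey collar (28 mm across, standing 8 mm out) on the station's back wall, which faces the robot: mid-wall, 55 mm above the bench. x points straight in, z up. Collar and wall together are 12 mm deep. 17 to 41 mm in from the mouth (it differs, and is all but hidden) stands the catch's flat face, 26 mm high, 16 mm to +y, 40 mm to -y.
- catch_zone (a point): A fixed point on the hole's axis, 48 mm in (not the catch itself; same axes as hole). The catch resists with about 2 N at first and 2 N more for each mm; after some 5 to 6 mm (12 to 15 N) it frees the lid. It has no stop there: it goes on getting stiffer, to 20 N at some 9 mm. It springs back when the dowel is drawn out; the lid stays ajar.
- station_hinge (a point): Middle of the lid's hinge line (along y) on the far top edge of the station, 90 mm above the bench; x points away from the back wall (160 mm off), z up. The station is a dark grey plastic box 160 mm deep (x), 200 wide (y), walls 88 high, with foot flanges to 118 mm either side; fixed. Inside are a baffle and a trap.
- lid_edge (a point): Middle of the underside of the lid's free edge (shut: 88 mm above the bench, 162 mm from the hinge); axes turn with the lid. Lid: 5 mm plate, 204 mm wide, 220 g; an upright grip rib on this edge, 70 wide, 8 thick, 16 high. A keeper hangs 46 mm down, 22 to 42 mm to -y and 49 to 93 mm in; a spring pin stands 75 mm to +y. Between them the space under the lid is clear.
- lid (a joint): Opening angle of the lid: 0 shut (latched, it reads up to 0.03), about 0.25 rad (edge 39 mm up) when freed and held ajar by the spring pin, 1.9 fully over against its stop. Nearly frictionless: let go below about 1.5 rad it falls back onto the pin, beyond about 1.62 it falls open by itself.
- clay_pot: Bystander: terracotta pot, 76 mm across, 70 mm high. Origin under its centre.
- sprayer: Bystander: white hand-spray bottle, 66 mm across, 190 mm high. Origin under its centre.
- seed_jar: Bystander: brown glass seed jar with a steel lid, 66 mm across, 85 mm high. Origin under its centre.
- module_pot: Bystander: small black plastic pot, 60 mm across, 50 mm high. Origin under its centre.
- clove: Bystander: one ivory garlic clove standing on its base, 23 mm across, 38 mm high. Origin under its centre.
- brush: Bystander: flat hand brush with a wooden handle, 190 mm long, 42 mm wide, 20 mm high. Origin under its centre.
- tape: Bystander: roll of paper tape lying flat, 72 mm across, 22 mm high. Origin under its centre.
Things that resemble listed ones, but are neither listed nor needed, are in the scene too. What is shaped like the part that bears dowel_mid but blue is not meant.

How it is judged:
By the outcome, as a careful person would: the job done as asked, in the order asked, and still so for the second after the job is handed in, with the robot touching nothing.
It also fails if it takes over 72 s, if anything falls off the work surface, if the arm or the gripper's body presses on something with over 40 N, if the wrist force passes 120 N, or if a joint passes its speed limit or range.

## Working session

There is one attempt and no reset: what is moved stays moved. The work goes in short steps, Python scripts to look and compute and a tool call to move; the robot and the scene stay as the last step left them, time stands still between calls to the robot, and variables do not carry over. Pictures are saved under pics/ and viewed, and the job is handed in when it is done.

Besides the shell and the picture viewer there is one more tool, called as name(argument=value, ...), one argument or row to a line, values as JSON. play_rows: Moves the arm, as the interface text tells. Its arguments: {"type":"object","properties":{"slide":{"type":"array"},"turn":{"type":"array"},"fingers":{"type":"array"}},"required":["slide","turn","fingers"]}

```bash
ls; mkdir -p pics; cat > h.py <<'E'
import numpy as np, cv2
from cell import ctrl, vision
def snap(n):
    im,d=vision.get_image(n); np.savez('/tmp/%s.npz'%n,im=im,d=d); return im,d
def load(n):
    z=np.load('/tmp/%s.npz'%n); return z['im'],z['d']
def K(n):
    c=vision.camera_params(n); return np.array([[c['fx'],0,c['cx']],[0,c['fy'],c['cy']],[0,0,1.]]),np.array(c['dist_coeffs'],float),np.array(c['position'],float),np.array(c['rotation'],float),c
def unproj(n,uv,d):
    k,dc,p,R,_=K(n); uv=np.asarray(uv,float).reshape(-1,1,2)
    x=cv2.undistortPoints(uv,k,dc).reshape(-1,2); d=np.asarray(d,float).reshape(-1)
    P=np.c_[x[:,0]*d,-x[:,1]*d,-d]; return P@R.T+p
def ray_z(n,uv,z):
    k,dc,p,R,_=K(n); x=cv2.undistortPoints(np.asarray(uv,float).reshape(-1,1,2),k,dc).reshape(-1,2)
    D=np.c_[x[:,0],-x[:,1],-np.ones(len(x))]@R.T
    return p+D*((z-p[2])/D[:,2])[:,None]
def proj(n,P):
    k,dc,p,R,_=K(n); q=(np.asarray(P,float).reshape(-1,3)-p)@R; q=q*[1,-1,-1]
    return cv2.projectPoints(q,np.zeros(3),np.zeros(3),k,dc)[0].reshape(-1,2)
E
python3 - <<'E'
from h import *
for n in ['scene','top']:
    im,d=snap(n); cv2.imwrite(f'pics/{n}0.png',im if 0 else cv2.resize(im,(768,576))); print(K(n)[4])
s=ctrl.read_state(); print(s)
E
```

```text
pics
{'fx': 433.2845479809834, 'fy': 433.2845479809834, 'cx': 260.02286009741186, 'cy': 190.88652753454227, 'dist_coeffs': array([0.00239534, 0.        , 0.        , 0.        , 0.        ]), 'position': array([1205.88620954,  644.16296858,  818.73362102]), 'rotation': array([0.88797402, 0.01017207, 2.37361804])}
{'fx': 354.76499880263003, 'fy': 354.76499880263003, 'cx': 255.46946107901934, 'cy': 192.03239537273998, 'dist_coeffs': array([-0.0064073,  0.       ,  0.       ,  0.       ,  0.       ]), 'position': array([ 432.99059234,  -20.84000834, 1089.65617787]), 'rotation': array([ 0.14457681,  0.02313197, -1.59877046])}
{'clock': 0.1, 'qpos': array([ 1.18420564,  0.62926102,  0.03845545,  1.51827199, -0.02702096,
        0.9962944 , -0.02001396]), 'qd': array([-0.00107864, -0.00273484, -0.00086098, -0.00131304,  0.00108729,
       -0.00040745, -0.00081071]), 'tau': array([ 2.83931535e-03, -5.64536119e+01,  1.23073764e+00, -1.93975604e+01,
        1.14836570e-02,  5.36205713e-03,  1.30017060e-05]), 'eef_pos': array([ 204.80780503, -616.29879699,  230.47517165]), 'tool_rot': array([-3.13987597e+00,  6.52845764e-06,  3.20756591e-01]), 'force': array([-0.15326751,  0.20201801, -0.26417241]), 'torque': array([-0.07452117,  0.00787976,  0.09255134]), 'width': 85.53551250963991}
```

```bash
sed -i "s/np.array(c\['rotation'\],float),c/Rot.from_euler('xyz',c['rotation']).as_matrix(),c/; 1a from scipy.spatial.transform import Rotation as Rot" h.py; python3 -c "
from h import *
print(unproj('top',[[255,192]],[1000]),K('top')[3])"
```

```text
[[577.77542273  -0.67058697 100.39771478]] [[-0.027963    0.98908659 -0.14465751]
 [-0.99934132 -0.03100977 -0.01884982]
 [-0.0231299   0.14403513  0.98930222]]
```

View pics/scene0.png

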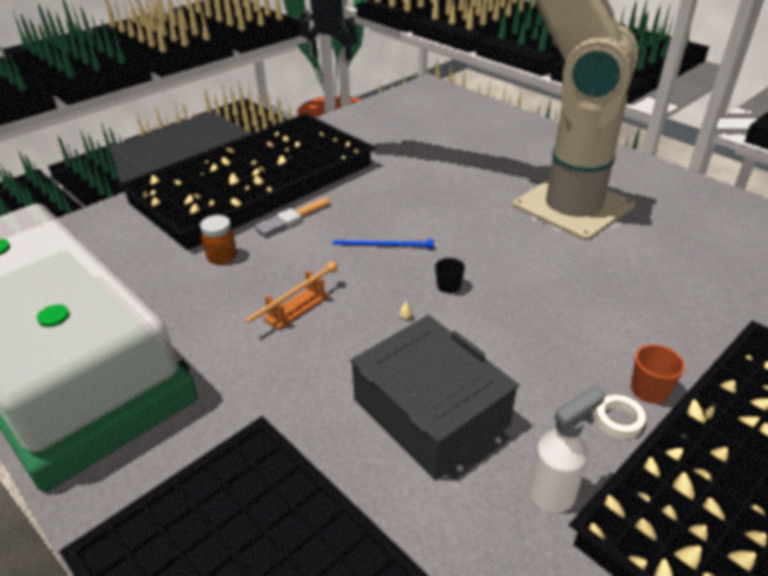

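View pics/top0.png

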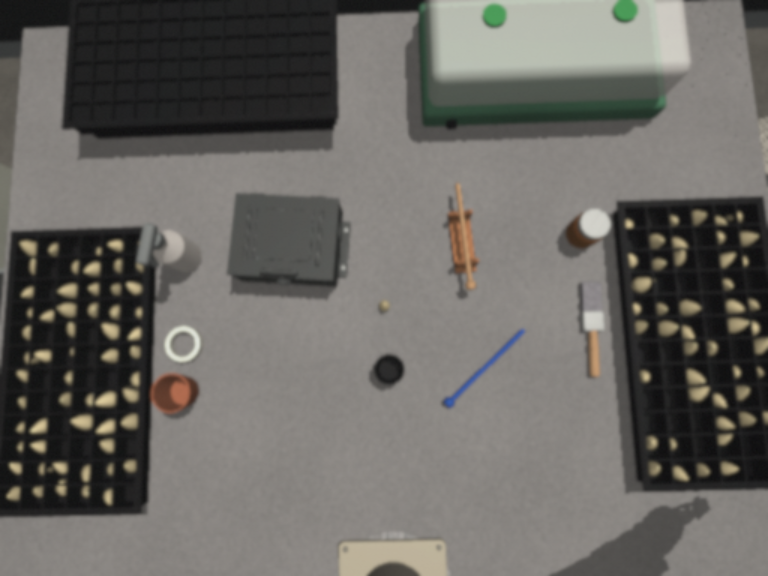

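Dowel candidates (top, 768-wide): the light-wood one in the brown rest at (463,235), knob at the near end (471,286); the blue one at (485,367) is the lookalike and not meant. Measuring now, with a crop to confirm.

```bash
python3 - <<'E'
from h import *
for n in ['top','scene']:
    im,d=load(n)
    v,u=np.mgrid[0:384,0:512]; P=unproj(n,np.c_[u.ravel(),v.ravel()],d.ravel()); P[d.ravel()==0]=np.nan
    np.save('/tmp/P_%s.npy'%n,P.reshape(384,512,3)); P=P.reshape(384,512,3)
    # dowel
    x,y,z=P[...,0],P[...,1],P[...,2]
    b,g,r=[im[...,i].astype(int) for i in range(3)]
    roi=(x>480)&(x<760)&(y>-220)&(y<-60)
    m=roi&(z>36)&(z<75)&(r>b+25)
    Q=P[m]; print(n,'dowel n',len(Q),Q.min(0),Q.max(0))
    c=Q.mean(0);U,S,V=np.linalg.svd(Q-c,full_matrices=False); print('c',c,'dir',V[0],'ext',((Q-c)@V[0]).min(),((Q-c)@V[0]).max())
    m=(z>70)&(z<115)&(x>500)&(x<780)&(y>60)&(y<330)
    Q=P[m]; print('stn',len(Q),np.percentile(Q,[1,50,99],axis=0))
    m2=m&(z>84)&(z<100)
    cnt=cv2.findContours(m2.astype(np.uint8),cv2.RETR_EXTERNAL,2)[0]; cnt=max(cnt,key=cv2.contourArea)
    print('rect xy',cv2.minAreaRect(P[m2][:,:2].astype(np.float32)), 'z med',np.median(P[m2][:,2]))
im,d=load('top')
a=cv2.resize(im[110:210,140:340],(800,400),interpolation=cv2.INTER_CUBIC); 
im,d=load('scene'); b=cv2.resize(im[160:330,140:360],(760,587),interpolation=cv2.INTER_CUBIC)
cv2.imwrite('pics/c1.png',a);cv2.imwrite('pics/c2.png',b)
E
```

```text
top dowel n 298 [ 578.97991779 -190.95290406   39.86089226] [ 759.66215669 -139.39706404   59.91206063]
c [ 667.37790118 -165.91036413   49.44427726] dir [-0.99684197 -0.07784192  0.0157074 ] ext -92.50664412200173 88.98393291469581
stn 3925 [[601.48088979  87.6516783   76.69979695]
 [683.50594577 187.35523366  94.85425681]
 [769.95125045 290.07523577 110.6805004 ]]
rect xy ((687.0250854492188, 188.92288208007812), (205.11416625976562, 166.0991973876953), 84.91016387939453) z med 94.8003305901533
scene dowel n 330 [ 579.50185743 -188.93720193   36.00265736] [ 759.42583123 -133.50823336   59.65603125]
c [ 674.55633589 -160.53194449   48.97117191] dir [ 0.99697762  0.07678642 -0.01180993] ext -95.041491911347 84.8614704411867
stn 5535 [[608.65872949  89.86716506  71.87266895]
 [699.28028901 206.3764706   96.00705948]
 [776.29442743 295.90831755 111.12795048]]
rect xy ((689.0335693359375, 190.34902954101562), (207.4287872314453, 168.62355041503906), 84.93849182128906) z med 96.09366164315236
```

View pics/c1.png

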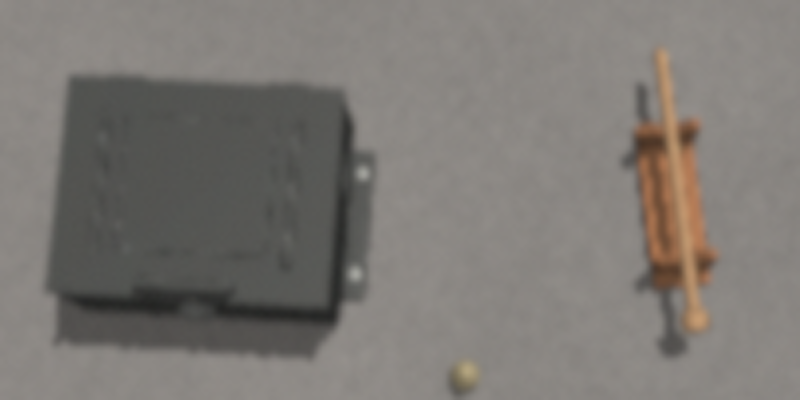

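View pics/c2.png

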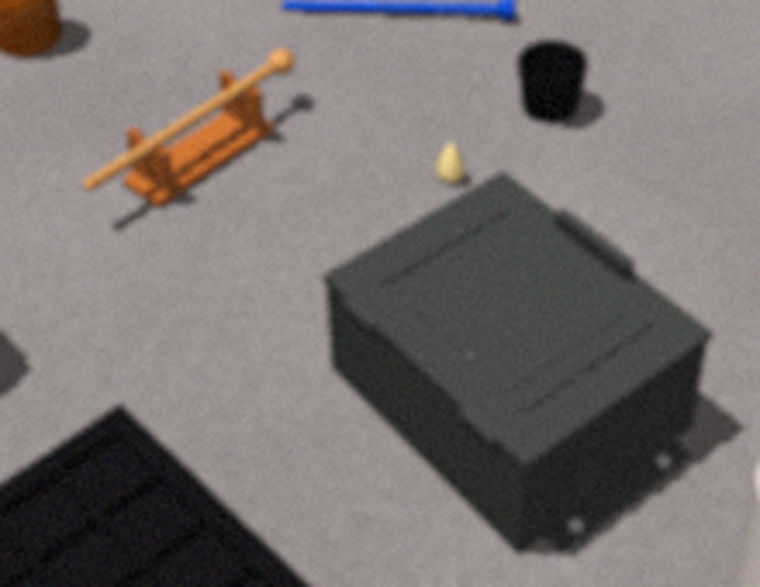

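The crops confirm the light-wood dowel in the brown rest, with its knob at crop 1 (697,320) and its tip at (660,48). The station collar is at crop 1 (190,308) under the rib. Next I'll refine both poses.

```bash
python3 - <<'E'
from h import *
for n,roi in [('top',(295,325,115,200)),('scene',(160,232,172,218))]:
    im,d=load(n); k=cv2.cvtColor(im,cv2.COLOR_BGR2HSV)
    u0,u1,v0,v1=roi
    P=np.load('/tmp/P_%s.npy'%n)
    s=im[v0:v1,u0:u1].astype(int); 
    # dowel lighter: high G and R
    m=(s[...,2]-s[...,0]>50)&(s[...,1]>105)
    nn,lab,st,ce=cv2.connectedComponentsWithStats(m.astype(np.uint8),connectivity=8); i=1+np.argmax(st[1:,4]); m=lab==i
    v,u=np.nonzero(m); uv=np.c_[u+u0,v+v0]; W=ray_z(n,uv,45.)[:,:2]
    c=W.mean(0);V=np.linalg.svd(W-c)[2][0]; V*=np.sign(V[0]); t=(W-c)@V
    # straight part
    a,b=t.min(),t.max(); w=(t>a+30)&(t<b-5)
    c2=W[w].mean(0);V2=np.linalg.svd(W[w]-c2)[2][0];V2*=np.sign(V2[0]); t=(W-c2)@V2
    print(n,len(uv),'len',np.ptp(t),'mid',c2+V2*(t.max()+t.min())/2,'yaw',np.arctan2(V2[1],V2[0]),'tip',c2+V2*t.max())
    vis=im[v0:v1,u0:u1].copy(); vis[m]=(0,255,0); 
    cv2.imwrite(f'pics/m_{n}.png',np.hstack([cv2.resize(x,None,fx=5,fy=5,interpolation=0) for x in (im[v0:v1,u0:u1],vis)]))
E
```

```text
top 359 len 212.3562144187281 mid [ 688.62774319 -167.63202705] yaw 0.09804630225965551 tip [ 794.29590993 -157.23832752]
scene 428 len 226.36346492170816 mid [ 684.96322887 -158.00894782] yaw 0.11674292380788293 tip [ 797.37456506 -144.82577452]
```

View pics/m_top.png

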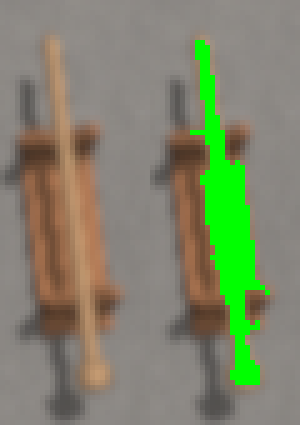

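View pics/m_scene.png

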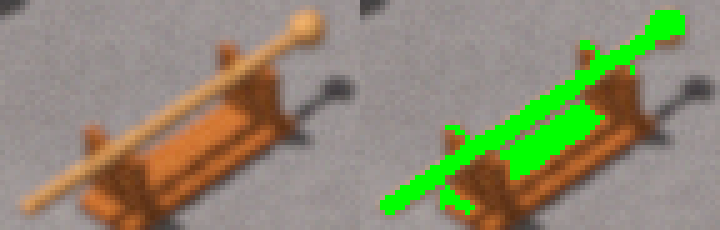

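```bash
python3 - <<'E'
from h import *
for n,uv in [('top',[[305.3,123],[309,156],[314,190.3]]),('scene',[[165,213.4],[192,196],[221.4,177]])]:
    W=ray_z(n,uv,45); print(n,W.round(1)); v=W[0]-W[2]; print(np.linalg.norm(v),np.arctan2(v[1],v[0]), 'mid from tip',W[0]-110*v/np.linalg.norm(v))
# station: overlay model & refine
from scipy.optimize import minimize
def T(p,pts):
    c,s=np.cos(p[2]),np.sin(p[2]); return np.c_[p[0]+c*pts[:,0]-s*pts[:,1],p[1]+s*pts[:,0]+c*pts[:,1],pts[:,2]]
# coords: x from hole-mouth axis: wall at 0; lid -2..160
lid=np.array([[-2,-102,93],[-2,102,93],[160,102,93],[160,-102,93.]])
rib=np.array([[-2,-35,109],[-2,35,109],[6,35,109],[6,-35,109.]])
yw=-0.0888
cx,cy=687.5-79*np.cos(yw),189.5-79*np.sin(yw)
p=[cx,cy,yw];print(p)
for n,(u0,v0,w,h) in [('top',(145,120,100,75)),('scene',(225,205,130,115))]:
    im,_=load(n); f=6; vis=cv2.resize(im[v0:v0+h,u0:u0+w],None,fx=f,fy=f,interpolation=cv2.INTER_CUBIC)
    vis=cv2.convertScaleAbs(vis,alpha=1.8)
    for q in (lid,rib):
        a=(proj(n,T(p,q))-[u0,v0]+.5)*f
        cv2.polylines(vis,[a.astype(int)],True,(0,255,0),1)
    cv2.imwrite(f'pics/st_{n}.png',vis)
E
```

```text
top [[ 793.9 -159.    45. ]
 [ 690.3 -165.1   45. ]
 [ 585.5 -174.7   45. ]]
209.0425289736155 0.0751398584490435 mid from tip [ 684.25384438 -167.30695793   45.        ]
scene [[ 797.  -155.6   45. ]
 [ 701.6 -163.2   45. ]
 [ 586.5 -172.5   45. ]]
211.17763714284425 0.08031599164331937 mid from tip [ 687.39283137 -164.42227922   45.        ]
[np.float64(608.8112702574181), np.float64(196.50598397792197), -0.0888]
```

View pics/st_top.png

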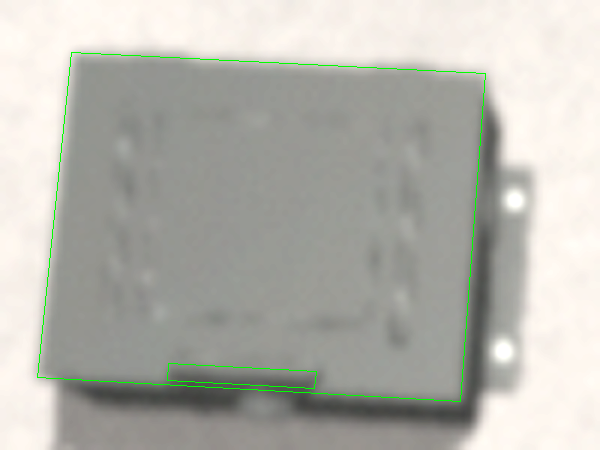

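View pics/st_scene.png

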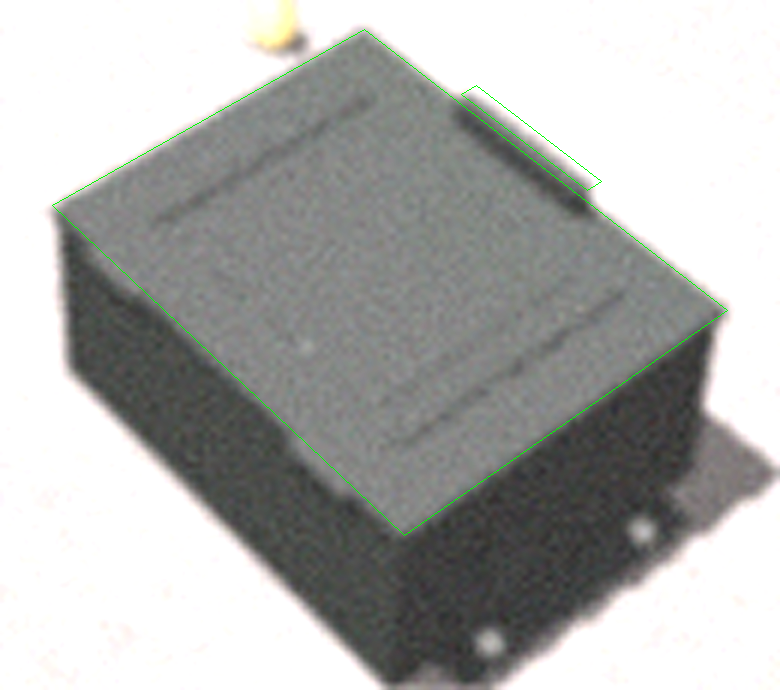

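```bash
cat >> h.py <<'E'
def go(target,yaw,s=None):
    "slide/turn from present pose to world TCP target, yaw"
    s=s or ctrl.read_state(); R=Rot.from_euler('xyz',s['tool_rot'])
    sl=R.inv().apply(np.asarray(target,float)-s['eef_pos']); dy=(yaw-s['tool_rot'][2]+np.pi)%(2*np.pi)-np.pi
    print('slide',sl.round(1),'turn',round(-dy,3)); return sl
def st():
    s=ctrl.read_state(); print(round(s['clock'],2),s['eef_pos'].round(1),s['tool_rot'].round(4),'F',s['force'].round(2),'T',s['torque'].round(3),'w',round(s['width'],1))
E
python3 -c "
from h import *
st();go([686,-166,130],0.078);go([686,-166,26],0.078)"
```

```text
0.1 [ 204.8 -616.3  230.5] [-3.1399  0.      0.3208] F [-0.15  0.2  -0.26] T [-0.075  0.008  0.093] w 85.5
slide [ 598.6 -275.4  100.9] turn 0.243
slide [ 598.6 -275.3  204.9] turn 0.243
```

play_rows(
  slide=[
    [55, -25, 0],
    [110, -50, 0],
    [165, -75, 0],
    [220, -100, 0],
    [270, -125, 0],
  ],
  turn=[0, 0, 0, 0, 0],
  fingers=[1, 1, 1, 1, 1],
)

```text
clock: 0.72
eef_pos: [423.1, -410.6, 230.4]
tool_rot: [-3.139, -0.0, 0.321]
force: [0.6, -1.0, -0.3]
width: 85.1
```

play_rows(
  slide=[
    [55, -25, 0],
    [110, -50, 0],
    [165, -75, 0],
    [220, -100, 0],
    [270, -125, 20],
  ],
  turn=[0.05, 0.1, 0.15, 0.2, 0.243],
  fingers=[1, 1, 1, 1, 1],
)

```text
clock: 1.35
eef_pos: [642.3, -205.3, 211.6]
tool_rot: [-3.141, -0.003, 0.078]
force: [0.6, -1.7, 0.8]
width: 85.4
```

```bash
python3 -c "
from h import *
st();go([686,-166,110],0.078);go([686,-166,26],0.078)"
```

```text
1.35 [ 642.3 -205.3  211.6] [-3.1406e+00 -2.8000e-03  7.7600e-02] F [ 0.64 -1.66  0.82] T [-0.052 -0.03   0.046] w 85.4
slide [ 46.3 -35.6 101.8] turn -0.0
slide [ 46.1 -35.6 185.8] turn -0.0
```

play_rows(
  slide=[
    [23, -18, 20],
    [46, -36, 50],
    [46, -36, 80],
    [46, -36, 102],
    [46, -36, 102],
  ],
  turn=[0, 0, 0, 0, 0],
  fingers=[1, 1, 1, 1, 1],
)

```text
clock: 1.98
eef_pos: [683.7, -165.1, 107.2]
tool_rot: [-3.139, 0.002, 0.078]
force: [1.0, 0.7, -0.6]
width: 85.3
```

```bash
python3 - <<'E'
from h import *
st();go([686,-166,26],0.078)
for n,(u0,v0,w,h) in [('top',(265,105,90,95)),('scene',(140,140,110,90))]:
    im,_=snap(n); f=6; vis=cv2.resize(im[v0:v0+h,u0:u0+w],None,fx=f,fy=f,interpolation=cv2.INTER_CUBIC)
    cv2.imwrite(f'pics/g1_{n}.png',vis)
E
```

```text
1.98 [ 683.7 -165.1  107.2] [-3.1391e+00  2.4000e-03  7.7800e-02] F [ 1.04  0.72 -0.64] T [-0.063 -0.02   0.025] w 85.3
slide [ 2.4  1.3 81.2] turn -0.0
```

View pics/g1_top.png

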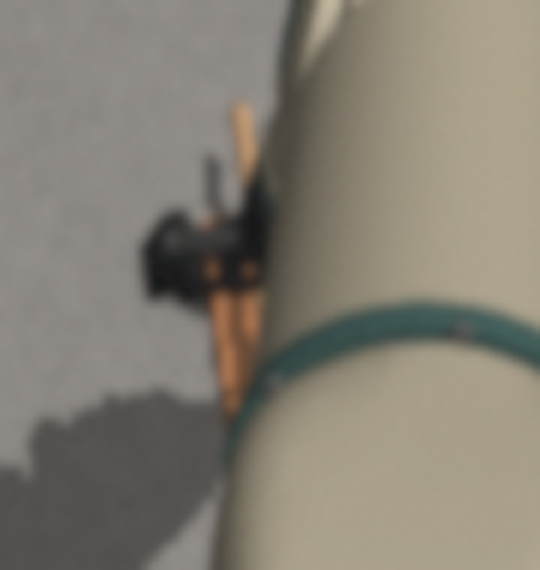

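View pics/g1_scene.png

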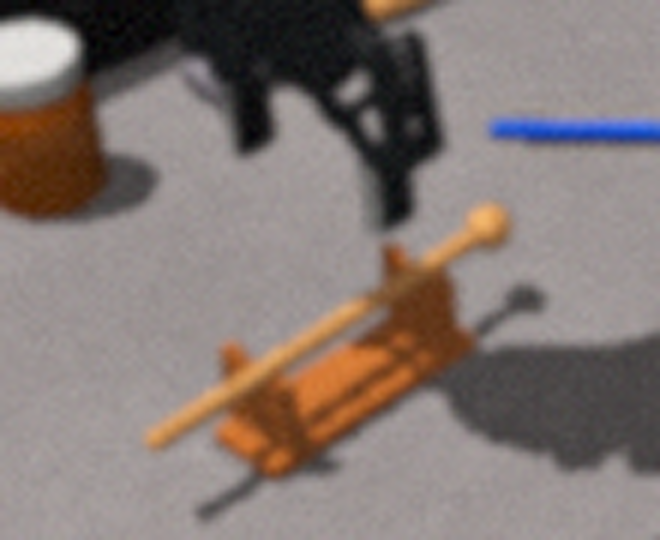

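The scene view shows the open fingers at (250,140) and (390,220), straddling the dowel middle at about (320,325). Descending.

play_rows(
  slide=[
    [2, 1, 20],
    [2, 1, 40],
    [2, 1, 60],
    [2, 1, 75],
    [2, 1, 81],
  ],
  turn=[0, 0, 0, 0, 0],
  fingers=[1, 1, 1, 1, 1],
)

```text
clock: 2.7
eef_pos: [687.3, -166.4, 27.4]
tool_rot: [-3.14, -0.001, 0.077]
force: [-0.2, -0.0, 0.2]
width: 85.9
```

```bash
python3 -c "
from h import *
st();go([686,-166,26],0.078)"
```

```text
2.7 [ 687.3 -166.4   27.4] [-3.1401e+00 -9.0000e-04  7.7500e-02] F [-0.16 -0.05  0.19] T [ 0.008  0.    -0.003] w 85.9
slide [-1.2 -0.5  1.4] turn -0.001
```

play_rows(
  slide=[
    [-1, -0.5, 1.4],
    [-1, -0.5, 1.4],
    [-1, -0.5, 1.4],
    [-1, -0.5, 1.4],
    [-1, -0.5, 1.4],
  ],
  turn=[0, 0, 0, 0, 0],
  fingers=[0.5, 0.3, 0.2, 0, 0],
)

```text
clock: 3.32
eef_pos: [686.6, -163.1, 26.7]
tool_rot: [-3.137, -0.001, 0.079]
force: [-1.9, 5.1, 4.4]
width: 8.1
```

play_rows(
  slide=[
    [0, 0, 0],
    [0, 0, 0],
    [0, 0, 0],
    [0, 0, 0],
  ],
  turn=[0, 0, 0, 0],
  fingers=[0, 0, 0, 0],
)

```text
clock: 3.82
eef_pos: [686.8, -163.2, 26.8]
tool_rot: [-3.137, -0.002, 0.078]
force: [-0.2, 1.6, 2.9]
width: 7.9
```

```bash
python3 -c "
from h import *
st()
im,_=snap('scene');cv2.imwrite('pics/g2.png',cv2.resize(im[140:230,140:250],None,fx=6,fy=6,interpolation=2))"
```

```text
3.83 [ 686.8 -163.2   26.8] [-3.1367e+00 -1.7000e-03  7.8400e-02] F [-0.25  1.61  2.88] T [0.352 0.009 0.004] w 7.9
```

View pics/g2.png

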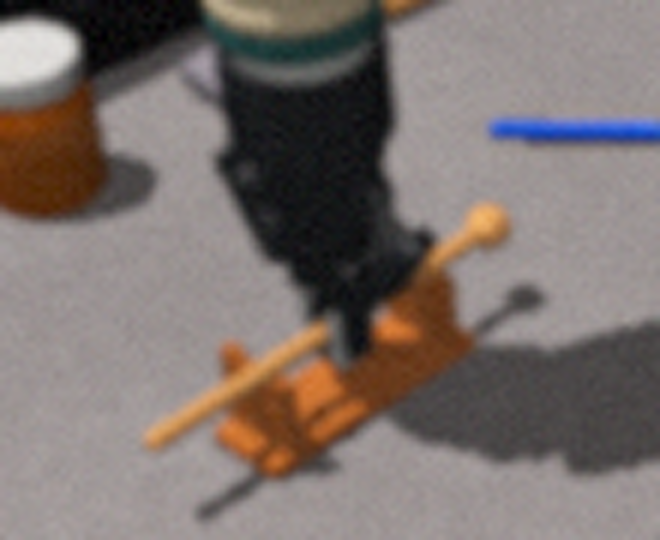

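Gripped at width 7.9, and the TCP was pulled to y=-163.2, so the dowel's true home is near y≈-163. Home TCP for the return is (686.8,-163.2,26.8), yaw 0.078. Lifting.

play_rows(
  slide=[
    [0, 0, -10],
    [0, 0, -30],
    [0, 0, -60],
    [0, 0, -95],
    [0, 0, -125],
  ],
  turn=[0, 0, 0, 0, 0],
  fingers=[0, 0, 0, 0, 0],
)

```text
clock: 4.5
eef_pos: [687.2, -164.5, 155.0]
tool_rot: [-3.138, -0.004, 0.078]
force: [0.8, 1.1, 0.5]
width: 7.6
```

```bash
python3 - <<'E'
from h import *
st();go([461.4,209.6,150],-0.089)
im,_=snap('scene');cv2.imwrite('pics/g3.png',cv2.resize(im[80:230,100:300],None,fx=4,fy=4,interpolation=2))
E
```

```text
4.5 [ 687.2 -164.5  155. ] [-3.1381 -0.004   0.078 ] F [0.83 1.15 0.46] T [-0.036 -0.061  0.016] w 7.6
slide [-195.9 -390.6    5.6] turn 0.167
```

View pics/g3.png

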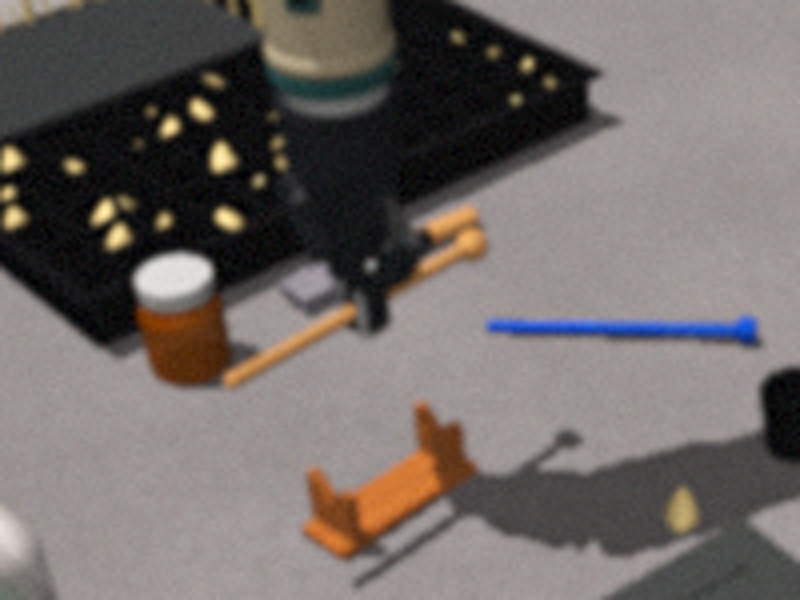

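The dowel is lifted, held level, tip at (230,380) and knob at (470,240). Moving to the pre-insert position.

play_rows(
  slide=[
    [-15, -30, 0],
    [-38, -75, 0],
    [-60, -120, 0],
    [-83, -165, 0],
    [-105, -210, 0],
  ],
  turn=[0, 0, 0, 0, 0],
  fingers=[0, 0, 0, 0, 0],
)

```text
clock: 5.18
eef_pos: [568.2, 36.9, 159.9]
tool_rot: [-3.14, -0.013, 0.077]
force: [-0.2, 0.7, -0.1]
width: 7.7
```

play_rows(
  slide=[
    [-22, -45, 0],
    [-44, -90, 0],
    [-66, -130, 0],
    [-83, -165, 0],
    [-91, -181, 0],
  ],
  turn=[0.04, 0.08, 0.12, 0.167, 0.167],
  fingers=[0, 0, 0, 0, 0],
)

```text
clock: 5.8
eef_pos: [462.8, 212.4, 159.9]
tool_rot: [-3.137, -0.013, -0.086]
force: [-0.3, -0.1, 0.2]
width: 7.8
```

```bash
python3 - <<'E'
from h import *
st();go([461.4,209.6,90],-0.089);go([461.4,209.6,36.8],-0.089)
E
```

```text
5.8 [462.8 212.4 159.9] [-3.1369 -0.0133 -0.0862] F [-0.29 -0.12  0.21] T [-0.029  0.04   0.01 ] w 7.8
slide [-2.1  3.2 69.9] turn 0.003
slide [ -2.8   3.5 123.1] turn 0.003
```

play_rows(
  slide=[
    [-2, 3, 25],
    [-2, 3, 55],
    [-2.5, 3, 85],
    [-2.8, 3.5, 110],
    [-2.8, 3.5, 123],
  ],
  turn=[0.003, 0.003, 0.003, 0.003, 0.003],
  fingers=[0, 0, 0, 0, 0],
)

```text
clock: 6.42
eef_pos: [462.0, 208.3, 36.1]
tool_rot: [-3.138, -0.013, -0.09]
force: [0.2, -0.4, -0.3]
width: 7.8
```

play_rows(
  slide=[
    [0, 0, 0],
  ],
  turn=[0],
  fingers=[0],
)

```text
clock: 6.55
eef_pos: [462.3, 207.6, 35.9]
tool_rot: [-3.138, -0.013, -0.091]
force: [-0.9, -0.1, -0.5]
width: 7.6
```

```bash
python3 - <<'E'
from h import *
st();go([461.4,209.6,36.8],-0.089)
M=np.array([600.8,197.2,55])
for n,(u0,v0,w,h) in [('top',(165,155,100,90)),('scene',(230,160,130,110))]:
    im,_=snap(n); f=6; vis=cv2.resize(im[v0:v0+h,u0:u0+w],None,fx=f,fy=f,interpolation=cv2.INTER_CUBIC)
    vis=cv2.convertScaleAbs(vis,alpha=1.8)
    d=np.array([np.cos(.089),-np.sin(.089),0])
    a=(proj(n,[M,M-30*d,M-140*d])-[u0,v0]+.5)*f; print(a)
    for q in a: cv2.drawMarker(vis,tuple(q.astype(int)),(0,255,0),0,12)
    cv2.imwrite(f'pics/h1_{n}.png',vis)
E
```

```text
6.55 [462.3 207.6  35.9] [-3.1384 -0.0129 -0.0908] F [-0.87 -0.11 -0.53] T [ 0.042  0.013 -0.019] w 7.6
slide [-1.1 -1.9 -1. ] turn -0.002
[[143.94015856 204.58071871]
 [138.58915272 264.69712623]
 [118.62949198 489.34991256]]
[[509.20809775 491.93229113]
 [561.47441793 458.53023242]
 [741.62519602 343.41120723]]
```

View pics/h1_top.png

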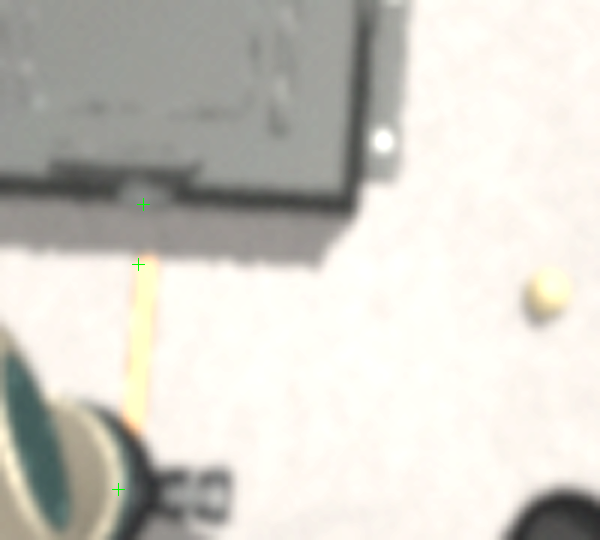

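View pics/h1_scene.png

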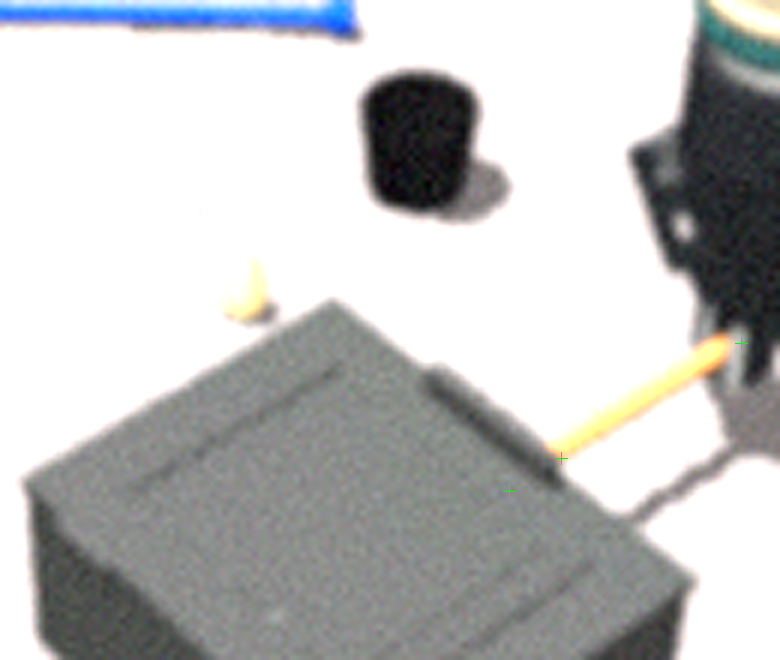

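```bash
python3 - <<'E'
from h import *
im,_=load('top')
s=im.astype(int)
L=[]
for v in range(199,226):
    w=np.clip((s[v,180:200,2]-s[v,180:200,0])-25,0,None); 
    if w.sum()>40: L.append((v,(w*np.arange(180,200)).sum()/w.sum(),w.sum()))
L=np.array(L); print(L[:4].round(1),L[-3:].round(1),len(L))
k=L[3:-2]; print(np.polyfit(k[:,0],k[:,1],1))
M=np.array([600.8,197.2,55]);d=np.array([np.cos(.089),-np.sin(.089),0])
p=proj('top',[M,M-30*d]);print(p)
c=im[178:196,165:215].astype(float); c=np.clip((c-20)*2.2,0,255).astype(np.uint8)
c=cv2.resize(c,None,fx=16,fy=16,interpolation=2)
def mk(pt,col):
    q=((proj('top',[pt])[0]-[165,178]+.5)*16).astype(int); cv2.drawMarker(c,tuple(q),col,0,14)
y=np.array([np.sin(.089),np.cos(.089),0]);z=np.array([0,0,1])
for a in np.linspace(0,np.pi,9):
    mk(M+14*np.cos(a)*y+14*np.sin(a)*z,(0,255,0)); mk(M+8*d+14*np.cos(a)*y+14*np.sin(a)*z,(0,0,255))
cv2.imwrite('pics/col.png',c)
print(s[183:192,176:204].sum(2)//3)
E
```

```text
[[199.  189.1 116. ]
 [200.  189.  138. ]
 [201.  188.9 141. ]
 [202.  188.8 142. ]] [[223.  187.  140. ]
 [224.  186.9 124. ]
 [225.  187.   89. ]] 27
[-9.05997239e-02  2.07131687e+02]
[[188.49002643 188.59678645]
 [187.59819212 198.61618771]]
[[48 47 49 49 51 52 53 55 54 54 56 57 58 56 55 56 56 58 58 59 60 63 72 82
  85 87 87 87]
 [44 43 44 45 46 48 48 48 48 49 54 56 56 53 49 48 48 49 48 49 55 64 73 81
  83 83 84 84]
 [39 38 38 40 43 43 42 44 46 52 59 63 62 59 54 51 49 47 45 44 51 61 67 70
  72 73 76 76]
 [37 37 37 36 39 38 39 40 48 58 66 70 71 69 64 61 56 50 44 40 44 49 53 54
  53 56 58 60]
 [47 44 42 42 43 44 44 44 53 65 71 75 77 75 72 69 63 55 44 39 38 40 41 40
  40 41 44 44]
 [63 58 55 55 57 58 56 56 61 68 73 74 78 76 72 69 66 58 51 47 45 44 44 44
  44 43 42 43]
 [76 73 70 69 71 71 71 70 71 73 73 74 74 74 71 69 68 68 66 63 60 58 58 59
  58 55 54 53]
 [80 81 79 77 78 79 79 79 80 80 78 77 76 76 75 75 75 77 78 76 74 72 72 72
  72 71 69 69]
 [82 83 82 80 80 81 82 83 83 82 81 81 81 81 80 80 81 82 82 82 80 79 80 80
  80 81 79 79]]
```

View pics/col.png

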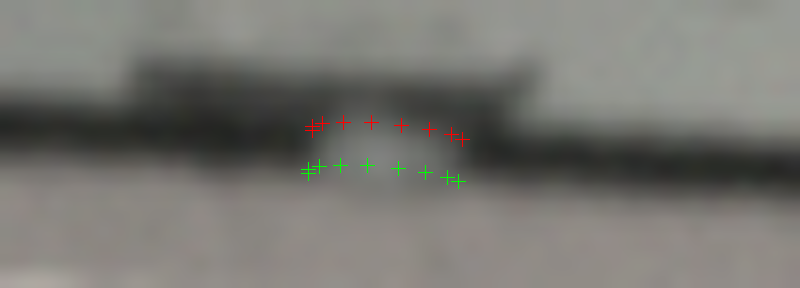

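Top view: the dowel axis extrapolates to u=190.05 at the collar, where the collar centre is at u≈188.7. That calls for a 4 mm shift to +y, and the yaw already matches.

play_rows(
  slide=[
    [0, -2, 0],
    [0, -4, 0],
    [0, -4, 0],
  ],
  turn=[0, 0, 0],
  fingers=[0, 0, 0],
)

```text
clock: 7.02
eef_pos: [463.5, 212.5, 37.2]
tool_rot: [-3.137, -0.015, -0.09]
force: [0.1, -0.5, -0.1]
width: 7.5
```

```bash
cat > chk.py <<'E'
from h import *
st()
im,_=snap('top'); s=im.astype(int); L=[]
for v in range(180,226):
    w=np.clip((s[v,178:200,2]-s[v,178:200,0])-25,0,None)
    if w.sum()>40: L.append((v,(w*np.arange(178,200)).sum()/w.sum(),w.sum()))
L=np.array(L); k=L[3:-2]; p=np.polyfit(k[:,0],k[:,1],1); print('top: u at 188.6 ->',np.polyval(p,188.6),'slope',p[0],'tip row',L[0])
im,_=snap('scene'); s=im.astype(int); L=[]
for u in range(322,350):
    w=np.clip((s[205:245,u,2]-s[205:245,u,0])-40,0,None)
    if w.sum()>60: L.append((u,(w*np.arange(205,245)).sum()/w.sum(),w.sum()))
L=np.array(L); print(L[:3].round(1),len(L)); k=L[3:-3]; p=np.polyfit(k[:,0],k[:,1],1)
for dy in (0,):
    M=np.array([600.8,197.2,55]);d=np.array([np.cos(.089),-np.sin(.089),0])
    q=proj('scene',[M-50*d,M-100*d,M-50*d+[0,0,5],M-50*d+[0,5,0]])
    print('scene model v',q.round(2),'dowel v',np.polyval(p,q[:2,0]))
E
python3 chk.py
```

```text
7.03 [463.5 212.5  37.2] [-3.1369 -0.0153 -0.0901] F [ 0.15 -0.46 -0.11] T [-0.04  -0.007 -0.017] w 7.5
top: u at 188.6 -> 188.20443008000322 slope -0.08968594144898856 tip row [198.         187.27173913  92.        ]
[[323.  235.3 179. ]
 [324.  235.1 277. ]
 [325.  234.6 295. ]] 27
scene model v [[328.76 232.29]
 [342.52 223.5 ]
 [328.94 230.85]
 [330.33 233.3 ]] dowel v [232.21962703 223.67445385]
```

play_rows(
  slide=[
    [3, 0.6, 0.8],
    [8, 1.2, 1.5],
    [14, 1.2, 1.6],
    [20, 1.2, 1.7],
    [20, 1.2, 1.7],
  ],
  turn=[0, 0, 0, 0, 0],
  fingers=[0, 0, 0, 0, 0],
)

```text
clock: 7.75
eef_pos: [483.9, 209.0, 35.6]
tool_rot: [-3.137, -0.016, -0.091]
force: [0.0, 0.1, 0.8]
width: 7.7
```

```bash
python3 chk.py; python3 - <<'E'
from h import *
im,_=load('top'); c=cv2.convertScaleAbs(im[178:208,165:215],alpha=1.8);cv2.imwrite('pics/i1.png',cv2.resize(c,None,fx=16,fy=16,interpolation=2))
E
```

```text
7.75 [483.9 209.   35.6] [-3.1371 -0.0156 -0.0911] F [0.05 0.06 0.79] T [-0.027 -0.027  0.006] w 7.7
top: u at 188.6 -> 188.93799736259797 slope -0.09069221140960852 tip row [191.         188.71604938  81.        ]
[[323.  235.3 156. ]
 [324.  235.  275. ]
 [325.  234.4 314. ]] 24
scene model v [[328.76 232.29]
 [342.52 223.5 ]
 [328.94 230.85]
 [330.33 233.3 ]] dowel v [232.1150286  223.58476648]
```

View pics/i1.png

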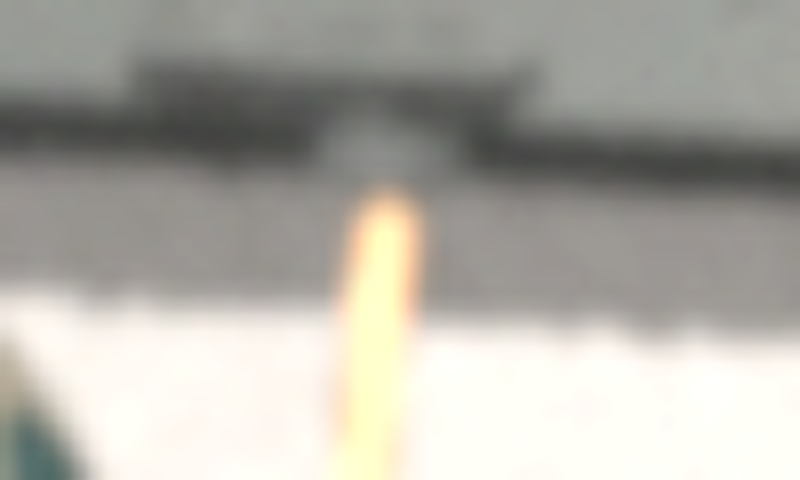

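The tip at (388,200) is lined up with the collar centre at about (392,150). Advancing and feeling for the rim.

play_rows(
  slide=[
    [3, 0, 0.05],
    [6, 0, 0.1],
    [9, 0, 0.15],
    [12, 0, 0.2],
    [12, 0, 0.2],
  ],
  turn=[0, 0, 0, 0, 0],
  fingers=[0, 0, 0, 0, 0],
)

```text
clock: 8.48
eef_pos: [495.3, 207.9, 35.5]
tool_rot: [-3.137, -0.015, -0.091]
force: [-0.7, -0.4, -0.6]
width: 8.0
```

```bash
python3 -c "
from h import *
st()"
```

```text
8.47 [495.3 207.9  35.5] [-3.1374 -0.0147 -0.0908] F [-0.71 -0.37 -0.59] T [0.018 0.013 0.017] w 8.0
```

play_rows(
  slide=[
    [2, 0, 0.05],
    [4, 0, 0.1],
    [6, 0, 0.1],
    [8, 0, 0.1],
    [8, 0, 0.1],
  ],
  turn=[0, 0, 0, 0, 0],
  fingers=[0, 0, 0, 0, 0],
)

```text
clock: 9.1
eef_pos: [503.5, 207.2, 35.5]
tool_rot: [-3.137, -0.015, -0.091]
force: [-1.1, 1.0, -1.0]
width: 8.0
```

```bash
python3 chk.py; python3 - <<'E'
from h import *
im,_=load('top'); c=cv2.convertScaleAbs(im[178:208,165:215],alpha=1.8);cv2.imwrite('pics/i2.png',cv2.resize(c,None,fx=16,fy=16,interpolation=2))
E
```

```text
9.1 [503.5 207.2  35.5] [-3.1373 -0.015  -0.091 ] F [-1.13  1.02 -1.  ] T [-0.014  0.048  0.027] w 8.0
top: u at 188.6 -> 188.9542432125974 slope -0.09089389813128952 tip row [190.         188.78217822 101.        ]
[[323.  235.3 163. ]
 [324.  235.1 280. ]
 [325.  234.6 287. ]] 18
scene model v [[328.76 232.29]
 [342.52 223.5 ]
 [328.94 230.85]
 [330.33 233.3 ]] dowel v [232.21254611 223.59323526]
```

View pics/i2.png

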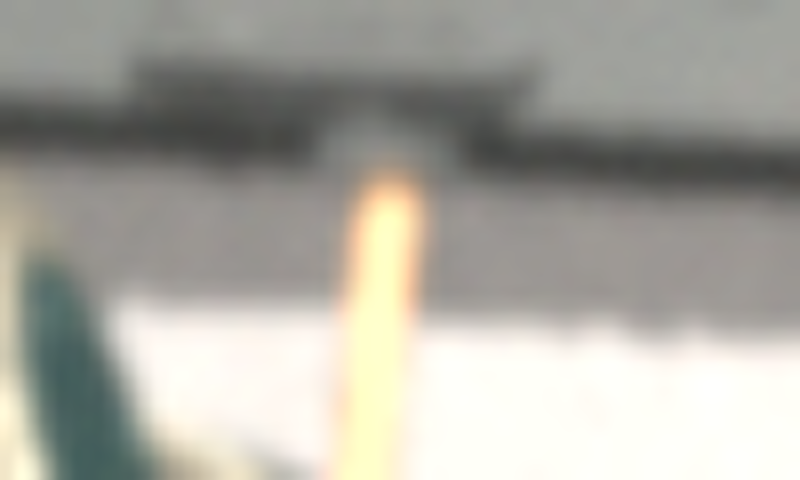

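The dowel moved 8 mm further while the visible end stayed at the collar, with the force near zero, so it is in the hole (depth about 14 mm). Now feeling forward in small steps.

play_rows(
  slide=[
    [1, 0, 0],
    [2, 0, 0],
    [3, 0, 0.05],
    [3, 0, 0.05],
  ],
  turn=[0, 0, 0, 0],
  fingers=[0, 0, 0, 0],
)

```text
clock: 9.7
eef_pos: [506.3, 206.9, 35.5]
tool_rot: [-3.137, -0.015, -0.091]
force: [-0.2, 1.3, -1.1]
width: 8.0
```

```bash
python3 -c "
from h import *
for i in range(3): st()"
```

```text
9.7 [506.3 206.9  35.5] [-3.1374 -0.0147 -0.0909] F [-0.15  1.3  -1.11] T [0.03  0.021 0.025] w 8.0
9.7 [506.3 206.9  35.5] [-3.1374 -0.0147 -0.0909] F [-0.15  1.3  -1.11] T [0.03  0.021 0.025] w 8.0
9.7 [506.3 206.9  35.5] [-3.1374 -0.0147 -0.0909] F [-0.15  1.3  -1.11] T [0.03  0.021 0.025] w 8.0
```

play_rows(
  slide=[
    [1, 0, 0],
    [2, 0, 0],
    [3, 0, 0.05],
    [3, 0, 0.05],
  ],
  turn=[0, 0, 0, 0],
  fingers=[0, 0, 0, 0],
)

```text
clock: 10.2
eef_pos: [509.4, 206.6, 35.5]
tool_rot: [-3.137, -0.015, -0.091]
force: [-0.5, 0.4, 0.2]
width: 8.0
```

play_rows(
  slide=[
    [1, 0, 0],
    [2, 0, 0],
    [3, 0, 0.05],
    [3, 0, 0.05],
  ],
  turn=[0, 0, 0, 0],
  fingers=[0, 0, 0, 0],
)

```text
clock: 10.7
eef_pos: [512.5, 206.2, 35.4]
tool_rot: [-3.137, -0.015, -0.091]
force: [-0.3, -0.1, -1.0]
width: 8.0
```

Still free at depth about 23 mm. One call at a time from here.

play_rows(
  slide=[
    [1, 0, 0],
    [2, 0, 0],
    [3, 0, 0.05],
    [3, 0, 0.05],
  ],
  turn=[0, 0, 0, 0],
  fingers=[0, 0, 0, 0],
)

```text
clock: 11.2
eef_pos: [515.6, 206.0, 35.5]
tool_rot: [-3.137, -0.015, -0.091]
force: [0.1, 0.3, -1.4]
width: 7.8
```

play_rows(
  slide=[
    [1, 0, 0],
    [2, 0, 0],
    [3, 0, 0.05],
    [3, 0, 0.05],
  ],
  turn=[0, 0, 0, 0],
  fingers=[0, 0, 0, 0],
)

```text
clock: 11.7
eef_pos: [518.7, 205.7, 35.4]
tool_rot: [-3.137, -0.015, -0.091]
force: [0.6, -0.8, -0.5]
width: 7.9
```

play_rows(
  slide=[
    [1, 0, 0],
    [2, 0, 0],
    [3, 0, 0.05],
    [3, 0, 0.05],
  ],
  turn=[0, 0, 0, 0],
  fingers=[0, 0, 0, 0],
)

```text
clock: 12.2
eef_pos: [521.8, 205.4, 35.5]
tool_rot: [-3.137, -0.015, -0.091]
force: [0.3, -0.1, -0.6]
width: 8.2
```

play_rows(
  slide=[
    [1, 0, 0],
    [2, 0, 0],
    [3, 0, 0.05],
    [3, 0, 0.05],
  ],
  turn=[0, 0, 0, 0],
  fingers=[0, 0, 0, 0],
)

```text
clock: 12.7
eef_pos: [524.9, 205.1, 35.4]
tool_rot: [-3.137, -0.015, -0.091]
force: [0.7, -0.6, 0.4]
width: 7.7
```

play_rows(
  slide=[
    [1, 0, 0],
    [2, 0, 0],
    [3, 0, 0.05],
    [3, 0, 0.05],
  ],
  turn=[0, 0, 0, 0],
  fingers=[0, 0, 0, 0],
)

```text
clock: 13.2
eef_pos: [528.0, 204.8, 35.4]
tool_rot: [-3.137, -0.016, -0.091]
force: [-0.6, 0.9, 0.3]
width: 8.0
```

```bash
python3 - <<'E'
from h import *
st()
im,_=snap('scene'); c=im[190:290,240:360];cv2.imwrite('pics/i3.png',cv2.resize(c,None,fx=6,fy=6,interpolation=2))
E
```

```text
13.2 [528.  204.8  35.4] [-3.1372 -0.0156 -0.0915] F [-0.63  0.88  0.31] T [-0.029  0.008  0.018] w 8.0
```

View pics/i3.png

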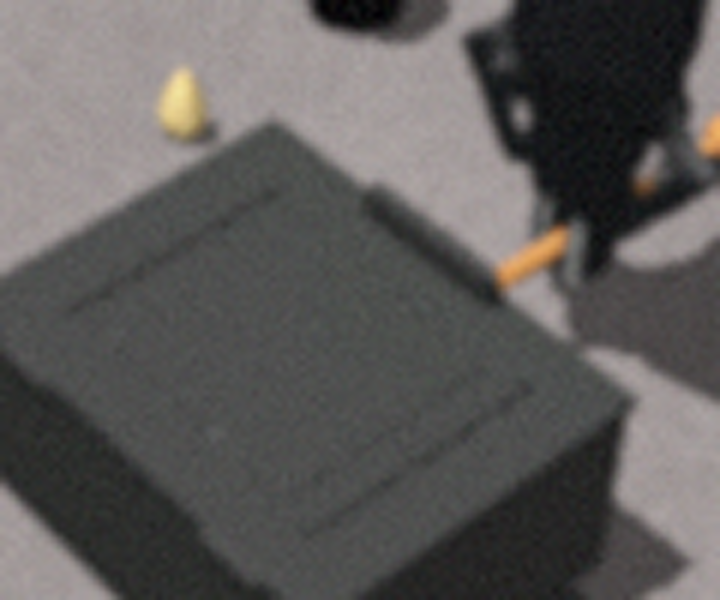

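The dowel is going in, entering at about (505,275), and the knob is still at (712,135). Continuing with 2 mm steps.

play_rows(
  slide=[
    [1, 0, 0],
    [2, 0, 0.02],
    [2, 0, 0.02],
  ],
  turn=[0, 0, 0],
  fingers=[0, 0, 0],
)

```text
clock: 13.62
eef_pos: [529.0, 204.7, 35.2]
tool_rot: [-3.138, -0.014, -0.091]
force: [-2.2, -0.5, -0.6]
width: 7.9
```

Contact at TCP x≈528.5. Pressing on gently.

play_rows(
  slide=[
    [1, 0, 0],
    [2, 0, 0.02],
    [2, 0, 0.02],
  ],
  turn=[0, 0, 0],
  fingers=[0, 0, 0],
)

```text
clock: 14.0
eef_pos: [530.0, 204.6, 34.9]
tool_rot: [-3.138, -0.012, -0.091]
force: [-4.8, 1.0, 0.2]
width: 7.6
```

play_rows(
  slide=[
    [1, 0, -0.2],
    [2, 0, -0.4],
    [3, 0, -0.4],
    [3, 0, -0.4],
  ],
  turn=[0, 0, 0, 0],
  fingers=[0, 0, 0, 0],
)

```text
clock: 14.5
eef_pos: [531.2, 204.4, 35.0]
tool_rot: [-3.139, -0.008, -0.09]
force: [-7.3, 1.3, -0.0]
width: 8.0
```

play_rows(
  slide=[
    [2, 0, -0.2],
    [3, 0, -0.3],
    [4, 0, -0.4],
    [4, 0, -0.4],
  ],
  turn=[0, 0, 0, 0],
  fingers=[0, 0, 0, 0],
)

```text
clock: 15.0
eef_pos: [532.1, 204.1, 34.8]
tool_rot: [-3.14, -0.003, -0.089]
force: [-8.6, 0.8, 1.2]
width: 8.0
```

```bash
python3 - <<'E'
from h import *
st()
E
```

```text
15.0 [532.1 204.1  34.8] [-3.14e+00 -2.60e-03 -8.93e-02] F [-8.58  0.82  1.18] T [0.292 1.65  0.136] w 8.0
```

play_rows(
  slide=[
    [2, 0, -0.3],
    [4, 0, -0.5],
    [5, 0, -0.6],
    [5, 0, -0.6],
  ],
  turn=[0, 0, 0, 0],
  fingers=[0, 0, 0, 0],
)

```text
clock: 15.5
eef_pos: [533.0, 203.9, 34.6]
tool_rot: [-3.142, 0.005, -0.088]
force: [-10.3, 2.6, 1.2]
width: 7.8
```

```bash
python3 - <<'E'
from h import *
st()
E
```

```text
15.5 [533.  203.9  34.6] [-3.1415  0.0052 -0.088 ] F [-10.33   2.63   1.15] T [0.189 1.841 0.012] w 7.8
```

play_rows(
  slide=[
    [3, 0, -0.4],
    [5, 0, -0.7],
    [6, 0, -0.8],
    [6, 0, -0.8],
  ],
  turn=[0, 0, 0, 0],
  fingers=[0, 0, 0, 0],
)

```text
clock: 16.0
eef_pos: [533.8, 203.6, 34.4]
tool_rot: [3.14, 0.015, -0.087]
force: [-12.1, 1.3, 1.7]
width: 7.8
```

```bash
python3 - <<'E'
from h import *
st()
im,_=snap('scene'); c=im[190:290,240:360];cv2.imwrite('pics/i4.png',cv2.resize(c,None,fx=6,fy=6,interpolation=2))
E
```

```text
16.0 [533.8 203.6  34.4] [ 3.1398  0.0147 -0.0868] F [-12.07   1.35   1.69] T [0.255 2.15  0.025] w 7.8
```

View pics/i4.png

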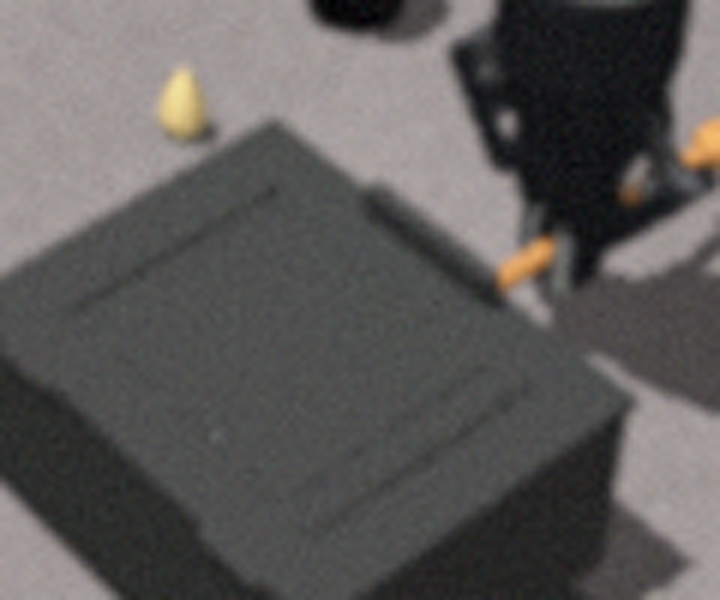

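Still latched at 12 N. A bit more: release is expected at 12–15 N.

play_rows(
  slide=[
    [3, 0, -0.4],
    [5, 0, -0.7],
    [7, 0, -0.9],
    [7, 0, -0.9],
  ],
  turn=[0, 0, 0, 0],
  fingers=[0, 0, 0, 0],
)

```text
clock: 16.55
eef_pos: [535.0, 203.1, 34.2]
tool_rot: [3.138, 0.026, -0.085]
force: [-13.3, 0.8, 3.6]
width: 7.7
```

```bash
python3 - <<'E'
from h import *
st()
im,_=snap('scene'); c=im[190:290,240:360];cv2.imwrite('pics/i5.png',cv2.resize(c,None,fx=6,fy=6,interpolation=2))
E
```

```text
16.55 [535.  203.1  34.2] [ 3.1376  0.0257 -0.0855] F [-13.3    0.84   3.59] T [ 0.282  2.351 -0.03 ] w 7.7
```

View pics/i5.png

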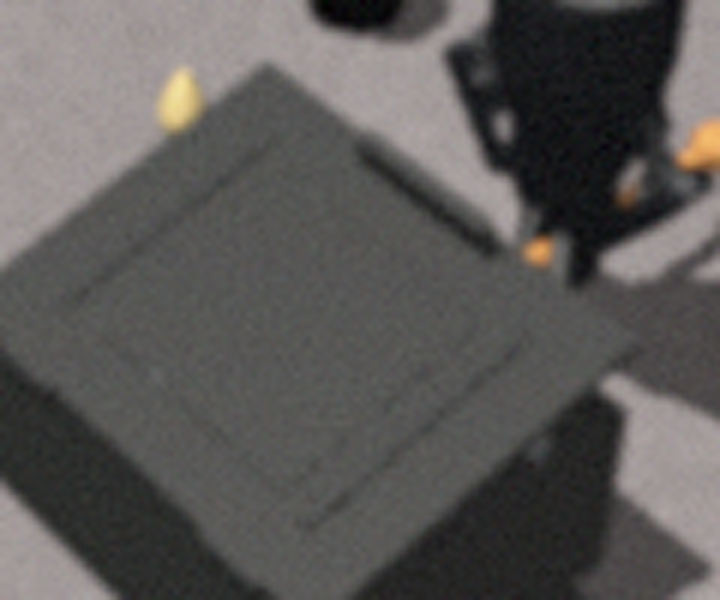

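The lid has popped up: its edge moved up in the picture from about (500,290) to (490,245), and its near corner stands clear of the wall at (630,345). Drawing the dowel out.

```bash
python3 - <<'E'
from h import *
d=np.array([np.cos(.089),-np.sin(.089),0]); s=ctrl.read_state(); p=s['eef_pos']
for k in (5,20,45,75): go(p-k*d+[0,0,1.0],-.089,s)
E
```

```text
slide [-5.  -0.  -0.9] turn 0.004
slide [-20.   -0.1  -0.5] turn 0.004
slide [-45.   -0.2   0.2] turn 0.004
slide [-75.   -0.3   0.9] turn 0.004
```

play_rows(
  slide=[
    [-4, 0, -0.4],
    [-10, 0, -0.5],
    [-20, 0, -0.5],
    [-32, 0, -0.2],
    [-45, -0.2, 0.2],
  ],
  turn=[0.004, 0.004, 0.004, 0.004, 0.004],
  fingers=[0, 0, 0, 0, 0],
)

```text
clock: 17.23
eef_pos: [489.9, 207.3, 35.3]
tool_rot: [3.138, 0.025, -0.09]
force: [-0.7, 0.4, 0.0]
width: 8.0
```

```bash
python3 - <<'E'
from h import *
st()
d=np.array([np.cos(.089),-np.sin(.089),0]); s=ctrl.read_state(); p=s['eef_pos']
go(p-45*d,-.089,s)
E
```

```text
17.23 [489.9 207.3  35.3] [ 3.1378  0.0245 -0.0896] F [-0.66  0.35  0.01] T [ 0.012 -0.108 -0.013] w 8.0
slide [-45.    0.    1.1] turn -0.001
```

play_rows(
  slide=[
    [-15, 0, 0.3],
    [-25, 0, 0.5],
    [-25, 0, -15],
    [-25, 0, -35],
    [-25, 0, -52],
  ],
  turn=[0, 0, 0, 0, 0],
  fingers=[0, 0, 0, 0, 0],
)

```text
clock: 17.85
eef_pos: [467.5, 209.7, 89.6]
tool_rot: [3.139, 0.022, -0.09]
force: [0.5, 0.3, -0.6]
width: 7.8
```

play_rows(
  slide=[
    [0, 0, 0],
  ],
  turn=[0],
  fingers=[0],
)

```text
clock: 17.98
eef_pos: [469.3, 210.1, 91.5]
tool_rot: [3.141, 0.019, -0.091]
force: [0.5, -0.2, -1.0]
width: 8.2
```

```bash
python3 - <<'E'
from h import *
st()
im,d=snap('scene'); c=im[150:290,230:400];cv2.imwrite('pics/j1.png',cv2.resize(c,None,fx=4.5,fy=4.0,interpolation=2))
it,_=snap('top'); c=it[110:230,130:260];cv2.imwrite('pics/j1t.png',cv2.resize(c,None,fx=5,fy=5,interpolation=2))
# lid plane from depth
v,u=np.mgrid[0:384,0:512]; P=unproj('scene',np.c_[u.ravel(),v.ravel()],d.ravel()); x,y,z=P.T
m=(x>630)&(x<750)&(y>110)&(y<270)&(z>85)&(z<150); A=np.c_[P[m][:,:2],np.ones(m.sum())]; co=np.linalg.lstsq(A,P[m][:,2],rcond=None)[0]; print('lid slope',co,'angle',np.arctan(np.hypot(*co[:2])))
E
```

```text
17.98 [469.3 210.1  91.5] [ 3.1406  0.0185 -0.0906] F [ 0.51 -0.18 -1.02] T [-0.035  0.02  -0.019] w 8.2
lid slope [-2.52873443e-01  2.27583362e-02  2.86039450e+02] angle 0.24864163354145843
```

View pics/j1.png

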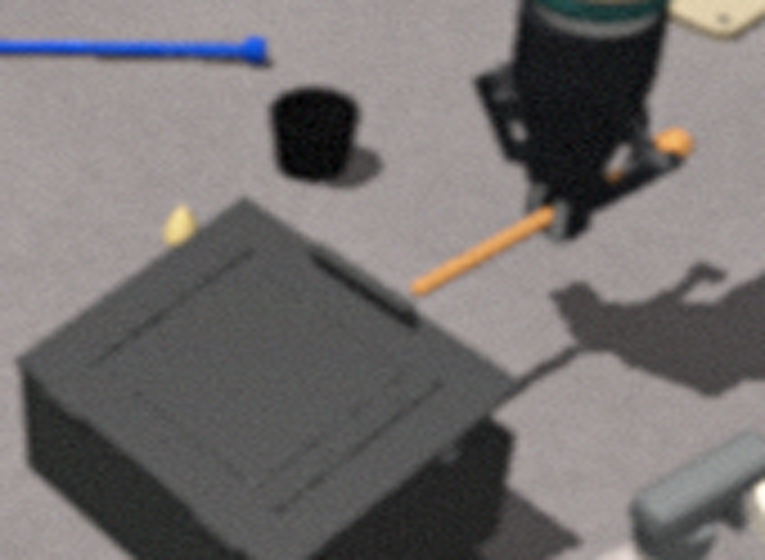

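View pics/j1t.png

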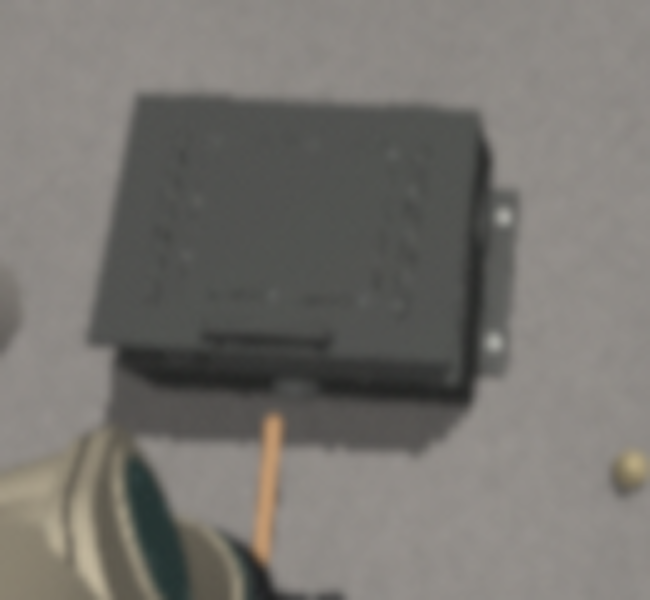

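```bash
python3 - <<'E'
from h import *
print(ray_z('top',[[185,193.2],[183.1,215]],107))
d=np.array([np.cos(.089),-np.sin(.089),0]); s=ctrl.read_state(); p=s['eef_pos']
go(p+30*d+[0,0,-3],-.089,s)
go(p+54*d+[0,0,-3],-.089,s)
E
```

```text
[[579.57129285 196.11093482 107.        ]
 [518.3241281  201.39105885 107.        ]]
slide [30.1 -0.   2.4] turn -0.001
slide [54.1 -0.1  1.9] turn -0.001
```

play_rows(
  slide=[
    [8, 0, 2],
    [20, 0, 2.4],
    [32, 0, 2.4],
    [44, 0, 2],
    [54, 0, 2],
  ],
  turn=[0, 0, 0, 0, 0],
  fingers=[0, 0, 0, 0, 0],
)

```text
clock: 18.7
eef_pos: [523.0, 204.6, 86.9]
tool_rot: [3.139, 0.021, -0.091]
force: [-0.0, -0.1, -0.4]
width: 8.1
```

```bash
python3 - <<'E'
from h import *
st()
im,d=snap('scene'); c=im[150:290,230:400];cv2.imwrite('pics/j2.png',cv2.resize(c,None,fx=4.5,fy=4.0,interpolation=2))
E
```

```text
18.7 [523.  204.6  86.9] [ 3.1392  0.0207 -0.0909] F [-0.03 -0.08 -0.36] T [-0.036 -0.02   0.04 ] w 8.1
```

View pics/j2.png

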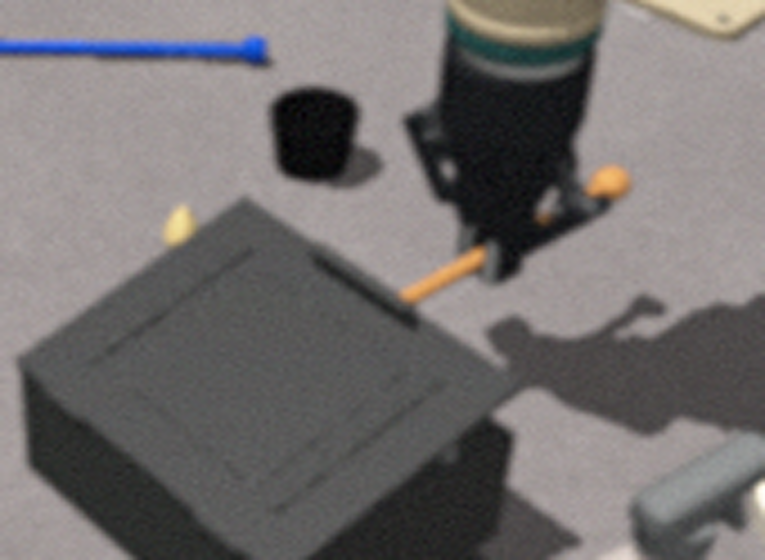

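```bash
cat > arc.py <<'E'
from h import *
import sys
d=np.array([np.cos(.089),-np.sin(.089),0])
s=ctrl.read_state(); p=s['eef_pos']; st()
W=np.array([608.8,197.5+2,0])   # wall middle
pit=s['tool_rot'][1]
tip=p-[0,0,-18.2]+105*np.array([d[0],d[1],-np.sin(pit)])
C=np.array([(tip-W)@d,tip[2]]); 
th0=np.arctan2(C[1]-90,160-C[0]); print('C',C.round(1),'th approx',round(th0,2),'r',np.hypot(C[1]-90,160-C[0]).round(1))
for th in map(float,sys.argv[1:]):
    r=138; T=np.array([160-r*np.cos(th)-7*np.sin(th),90+r*np.sin(th)-7*np.cos(th)])
    D=T-C; print(th,end=' '); go(p+D[0]*d+[0,0,D[1]],-.089,s)
E
python3 arc.py .2 .25 .3 .4 .5 .6
```

```text
18.75 [524.6 204.4  87.1] [ 3.1396  0.0185 -0.0916] F [ 1.33  0.15 -0.18] T [ 0.031 -0.169 -0.041] w 7.9
C [ 20.7 103.3] th approx 0.1 r 139.9
0.2 slide [ 2.5  0.  -7.3] turn -0.003
0.25 slide [  3.6   0.  -14.1] turn -0.003
0.3 slide [  5.    0.  -20.9] turn -0.003
0.4 slide [  8.8   0.  -34.1] turn -0.003
0.5 slide [ 14.    0.1 -46.9] turn -0.003
0.6 slide [ 20.3   0.1 -59.2] turn -0.003
```

play_rows(
  slide=[
    [2.5, 0, -7],
    [3.5, 0, -14],
    [5, 0, -21],
    [7, 0, -28],
    [9, 0, -34],
  ],
  turn=[0, 0, 0, 0, 0],
  fingers=[0, 0, 0, 0, 0],
)

```text
clock: 19.38
eef_pos: [534.0, 203.6, 121.4]
tool_rot: [3.14, 0.019, -0.091]
force: [0.0, -0.9, -1.9]
width: 7.4
```

```bash
python3 arc.py .4 .5 .6 .7 .8 .9; python3 - <<'E'
from h import *
im,d=snap('scene'); c=im[150:290,230:400];cv2.imwrite('pics/j3.png',cv2.resize(c,None,fx=4.5,fy=4.0,interpolation=2))
E
```

```text
19.38 [534.  203.6 121.4] [ 3.1395  0.019  -0.0914] F [ 0.02 -0.87 -1.9 ] T [0.01  0.179 0.008] w 7.4
C [ 30.1 137.6] th approx 0.35 r 138.3
0.4 slide [ 0.  -0.   0.3] turn -0.002
0.5 slide [  5.2   0.  -12.5] turn -0.002
0.6 slide [ 11.5   0.  -24.8] turn -0.002
0.7 slide [ 19.1   0.  -36.3] turn -0.002
0.8 slide [ 27.8   0.  -47.1] turn -0.002
0.9 slide [ 37.5   0.  -56.9] turn -0.002
```

View pics/j3.png

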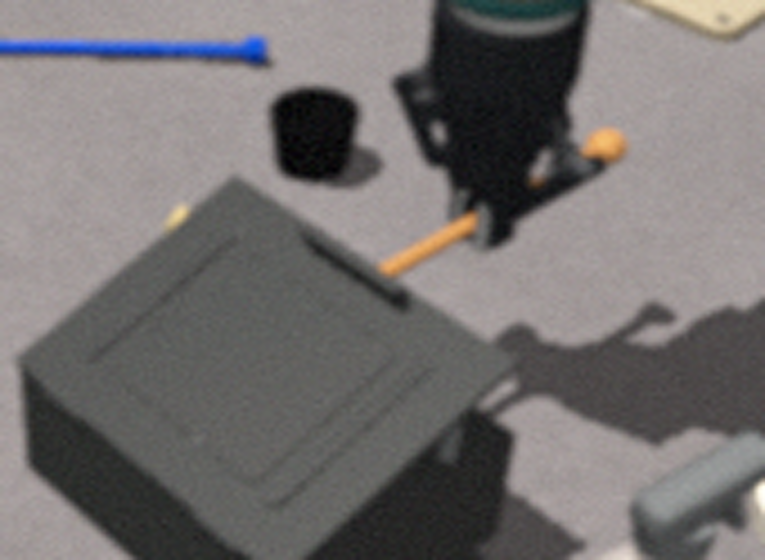

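The lid is rising on the dowel with a load of about 2 N. Following the arc.

play_rows(
  slide=[
    [4, 0, -11],
    [9, 0, -21],
    [15, 0, -31],
    [22, 0, -41],
    [28, 0, -48],
  ],
  turn=[0, 0, 0, 0, 0],
  fingers=[0, 0, 0, 0, 0],
)

```text
clock: 20.05
eef_pos: [564.3, 201.2, 170.4]
tool_rot: [3.14, 0.017, -0.092]
force: [-0.6, -0.1, -1.7]
width: 7.9
```

```bash
cat > look.py <<'E'
from h import *
import sys
im,d=snap('scene'); c=im[90:290,200:440];cv2.imwrite('pics/%s.png'%sys.argv[1],cv2.resize(c,None,fx=3,fy=3,interpolation=2))
v,u=np.mgrid[0:384,0:512]; P=unproj('scene',np.c_[u.ravel(),v.ravel()],d.ravel())
E
python3 arc.py .8 .9 1 1.1 1.2 1.3; python3 look.py j4
```

```text
20.05 [564.3 201.2 170.4] [ 3.1405  0.0168 -0.0917] F [-0.58 -0.14 -1.65] T [ 0.061  0.158 -0.028] w 7.9
C [ 60.5 186.8] th approx 0.77 r 138.8
0.8 slide [-1.7  0.   2.7] turn -0.003
0.9 slide [ 8.1 -0.  -7.1] turn -0.003
1.0 slide [ 18.7  -0.  -15.9] turn -0.003
1.1 slide [ 30.2  -0.1 -23.5] turn -0.003
1.2 slide [ 42.4  -0.1 -30. ] turn -0.003
1.3 slide [ 55.2  -0.1 -35.2] turn -0.003
```

View pics/j4.png

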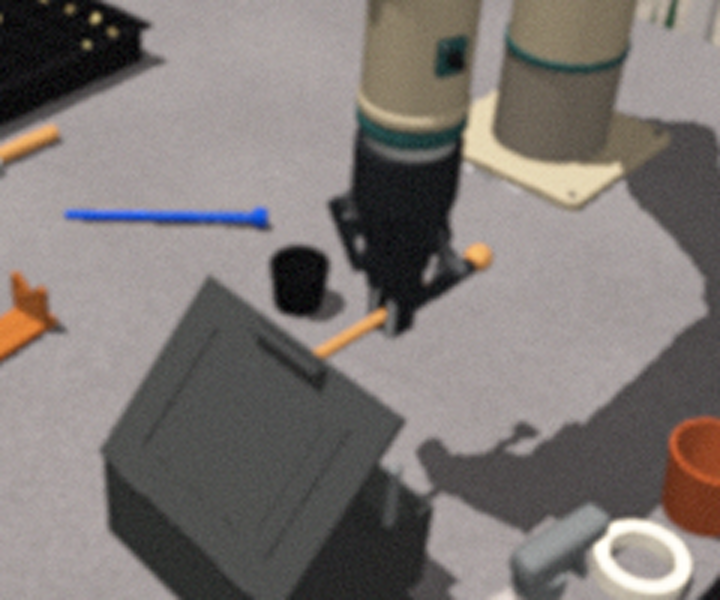

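The lid is at about 0.8 rad and the dowel is steady in the grip. Continuing.

play_rows(
  slide=[
    [8, 0, -7],
    [18, 0, -15],
    [28, 0, -22],
    [38, 0, -28],
    [48, 0, -32],
  ],
  turn=[0, 0, 0, 0, 0],
  fingers=[0, 0, 0, 0, 0],
)

```text
clock: 20.72
eef_pos: [614.9, 196.6, 202.9]
tool_rot: [3.141, 0.014, -0.092]
force: [-0.8, 1.5, -0.6]
width: 7.5
```

```bash
python3 arc.py 1.2 1.3 1.4 1.5 1.6 1.7 1.8; python3 look.py j5
```

```text
20.73 [614.9 196.6 202.9] [ 3.1413  0.014  -0.0922] F [-0.77  1.54 -0.57] T [0.061 0.112 0.011] w 7.5
C [111.3 219.6] th approx 1.21 r 138.4
1.2 slide [-7.8  0.   3.6] turn -0.003
1.3 slide [ 5.  -0.  -1.6] turn -0.003
1.4 slide [18.3 -0.1 -5.5] turn -0.003
1.5 slide [31.8 -0.1 -8. ] turn -0.003
1.6 slide [45.6 -0.1 -9.2] turn -0.003
1.7 slide [59.4 -0.2 -9. ] turn -0.003
1.8 slide [73.1 -0.2 -7.4] turn -0.003
```

View pics/j5.png

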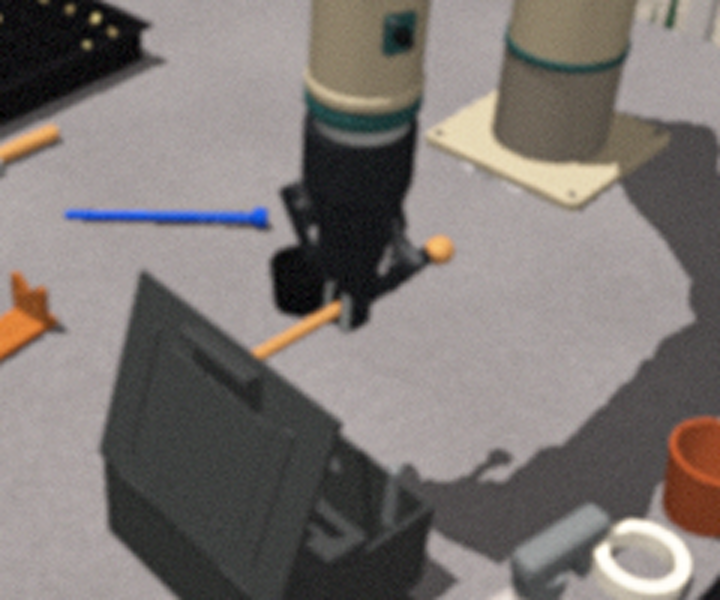

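play_rows(
  slide=[
    [9, 0, -3],
    [18, 0, -5],
    [27, 0, -7],
    [36, 0, -8],
    [44, 0, -9],
  ],
  turn=[0, 0, 0, 0, 0],
  fingers=[0, 0, 0, 0, 0],
)

```text
clock: 21.4
eef_pos: [661.2, 192.1, 211.8]
tool_rot: [3.142, 0.011, -0.093]
force: [0.7, 0.4, -0.2]
width: 8.0
```

```bash
python3 arc.py 1.6 1.7 1.8 1.85; python3 look.py j6
```

```text
21.4 [661.2 192.1 211.8] [ 3.1415  0.0111 -0.0929] F [ 0.72  0.35 -0.19] T [ 0.05   0.019 -0.042] w 8.0
C [157.9 228.8] th approx 1.56 r 138.9
1.6 slide [-0.9  0.   0.7] turn -0.004
1.7 slide [13.  -0.1  0.9] turn -0.004
1.8 slide [26.7 -0.1  2.6] turn -0.004
1.85 slide [33.4 -0.1  3.9] turn -0.004
```

View pics/j6.png

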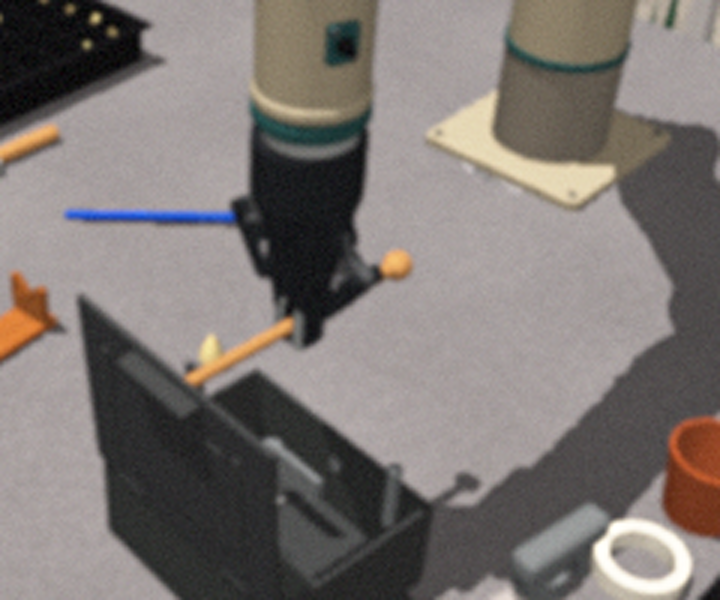

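The lid is about vertical. Pushing it gently past the balance point.

play_rows(
  slide=[
    [6, 0, 0.3],
    [12, 0, 0.7],
    [17, 0, 1],
    [22, 0, 2],
    [27, 0, 3],
  ],
  turn=[0, 0, 0, 0, 0],
  fingers=[0, 0, 0, 0, 0],
)

```text
clock: 22.08
eef_pos: [689.5, 189.2, 208.6]
tool_rot: [3.142, 0.01, -0.093]
force: [0.2, -0.7, -0.1]
width: 7.5
```

play_rows(
  slide=[
    [-10, 0, 0],
    [-25, 0, 0],
    [-45, 0, 0],
    [-65, 0, 0],
    [-85, 0, 0],
  ],
  turn=[0, 0, 0, 0, 0],
  fingers=[0, 0, 0, 0, 0],
)

```text
clock: 22.7
eef_pos: [603.2, 197.4, 209.5]
tool_rot: [-3.141, 0.01, -0.093]
force: [0.7, 0.2, 0.3]
width: 8.1
```

```bash
python3 look.py j7; python3 -c "
from h import *
st(); go([480,100,185],.078); go([687,-163.2,160],.078)"
```

```text
22.75 [600.2 198.2 209.5] [-3.1415  0.014  -0.0916] F [-3.86  0.46 -1.08] T [-0.07   0.235  0.009] w 7.8
slide [-110.4  108.8   26.1] turn -0.17
slide [120.2 351.9  47.8] turn -0.17
```

View pics/j7.png

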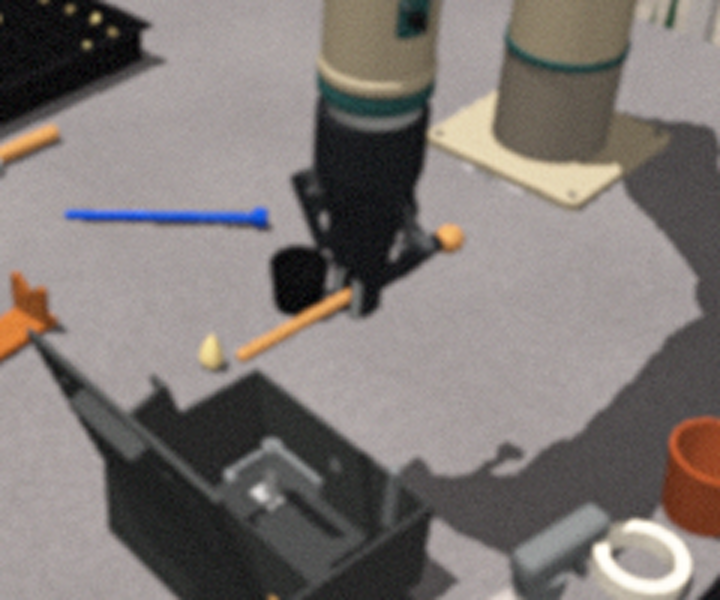

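The lid lies fully over against its stop: its free edge is now behind, at (35,335). Carrying the dowel back to the rest.

play_rows(
  slide=[
    [0, 25, 0],
    [0, 65, 0],
    [5, 110, 0],
    [18, 152, 0],
    [40, 195, 0],
  ],
  turn=[0, 0, 0, 0, 0],
  fingers=[0, 0, 0, 0, 0],
)

```text
clock: 23.38
eef_pos: [621.7, -3.0, 209.3]
tool_rot: [3.141, 0.014, -0.093]
force: [0.5, 0.5, 0.0]
width: 7.7
```

```bash
python3 -c "
from h import *
st(); go([687,-163.2,160],.078)"
```

```text
23.38 [621.7  -3.  209.3] [ 3.141   0.0142 -0.0929] F [0.5  0.47 0.02] T [ 0.016 -0.08   0.01 ] w 7.7
slide [ 80.6 153.4  48.3] turn -0.171
```

play_rows(
  slide=[
    [20, 40, 10],
    [42, 80, 22],
    [62, 120, 35],
    [76, 146, 44],
    [80, 153, 48],
  ],
  turn=[-0.04, -0.09, -0.14, -0.171, -0.171],
  fingers=[0, 0, 0, 0, 0],
)

```text
clock: 24.0
eef_pos: [685.2, -167.7, 159.5]
tool_rot: [3.141, 0.016, 0.072]
force: [-0.7, 0.3, -0.1]
width: 8.1
```

play_rows(
  slide=[
    [0, 0, 0],
  ],
  turn=[0],
  fingers=[0],
)

```text
clock: 24.12
eef_pos: [684.6, -167.7, 159.2]
tool_rot: [-3.141, 0.017, 0.071]
force: [-0.2, 0.1, 0.1]
width: 7.9
```

```bash
python3 - <<'E'
from h import *
st(); go([687,-163.2,60],.078); go([686.8,-163.2,26.8],.078)
im,_=snap('scene');cv2.imwrite('pics/k1.png',cv2.resize(im[80:230,100:300],None,fx=4,fy=4,interpolation=2))
E
```

```text
24.12 [ 684.6 -167.7  159.2] [-3.1411  0.0165  0.0715] F [-0.21  0.15  0.12] T [0.082 0.047 0.017] w 7.9
slide [ 4.3 -4.3 99.1] turn -0.007
slide [  4.7  -4.3 132.3] turn -0.007
```

View pics/k1.png

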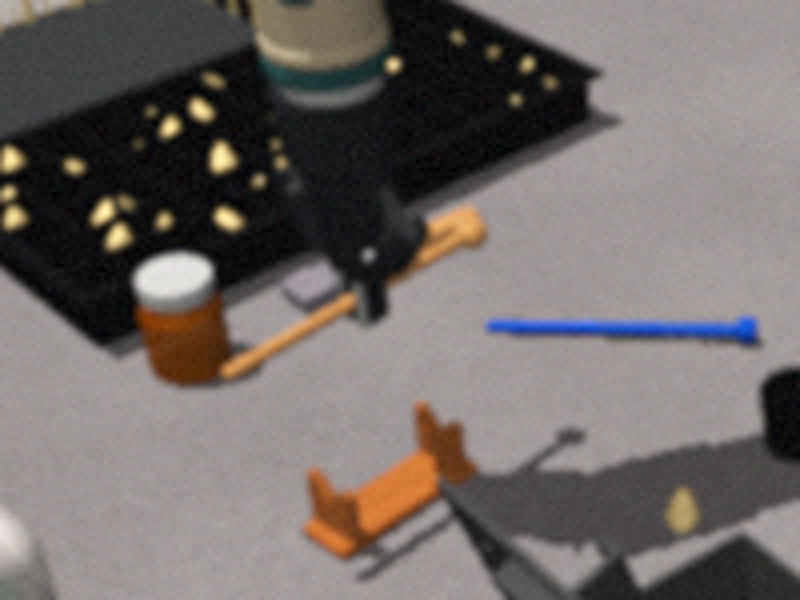

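play_rows(
  slide=[
    [2, -2, 15],
    [4.3, -4.3, 40],
    [4.3, -4.3, 65],
    [4.3, -4.3, 85],
    [4.3, -4.3, 99],
  ],
  turn=[-0.007, -0.007, -0.007, -0.007, -0.007],
  fingers=[0, 0, 0, 0, 0],
)

```text
clock: 24.8
eef_pos: [686.4, -162.3, 59.0]
tool_rot: [-3.141, 0.018, 0.08]
force: [-0.4, -0.6, -0.6]
width: 7.6
```

play_rows(
  slide=[
    [0, 0, 0],
  ],
  turn=[0],
  fingers=[0],
)

```text
clock: 24.92
eef_pos: [685.7, -161.8, 57.8]
tool_rot: [-3.14, 0.019, 0.08]
force: [0.6, 0.1, 0.2]
width: 8.1
```

```bash
python3 - <<'E'
from h import *
st(); go([686.8,-163.2,32],.078); go([686.8,-163.2,27.5],.078)
im,_=snap('scene');cv2.imwrite('pics/k2.png',cv2.resize(im[140:230,140:250],None,fx=6,fy=6,interpolation=2))
E
```

```text
24.93 [ 685.7 -161.8   57.8] [-3.1403  0.0195  0.0801] F [0.62 0.09 0.17] T [ 0.046 -0.034 -0.026] w 8.1
slide [ 1.5  1.5 25.8] turn 0.002
slide [ 1.6  1.5 30.3] turn 0.002
```

View pics/k2.png

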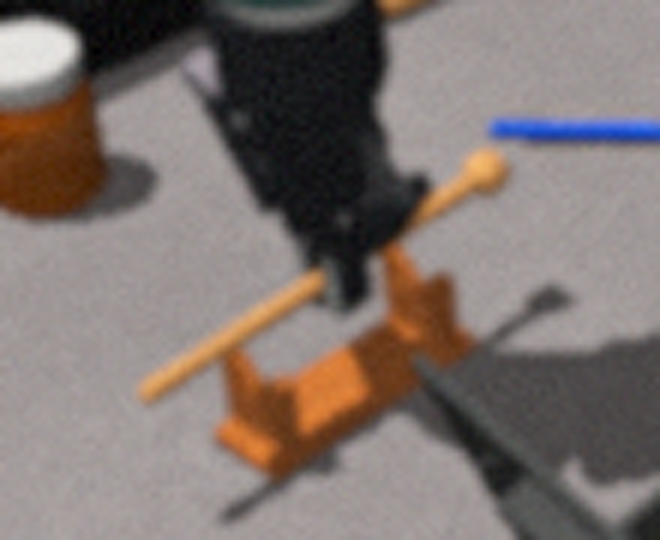

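The dowel is over both notches. Lowering it.

play_rows(
  slide=[
    [1, 1, 8],
    [1.6, 1.5, 15],
    [1.6, 1.5, 21],
    [1.6, 1.5, 26],
    [1.6, 1.5, 26],
  ],
  turn=[0.002, 0.002, 0.002, 0.002, 0.002],
  fingers=[0, 0, 0, 0, 0],
)

```text
clock: 25.6
eef_pos: [687.2, -163.1, 32.0]
tool_rot: [-3.14, 0.019, 0.078]
force: [0.6, -0.6, 0.2]
width: 7.9
```

```bash
python3 - <<'E'
from h import *
st(); go([686.8,-163.2,27.2],.078)
E
```

```text
25.6 [ 687.2 -163.1   32. ] [-3.1403  0.0191  0.0783] F [ 0.62 -0.61  0.18] T [-0.015 -0.007  0.003] w 7.9
slide [-0.3  0.   4.8] turn 0.0
```

play_rows(
  slide=[
    [-0.3, 0, 1.5],
    [-0.3, 0, 3],
    [-0.3, 0, 4.4],
    [-0.3, 0, 4.4],
  ],
  turn=[0, 0, 0, 0],
  fingers=[0, 0, 0, 0],
)

```text
clock: 26.1
eef_pos: [686.8, -163.1, 27.6]
tool_rot: [-3.14, 0.019, 0.078]
force: [-0.0, 0.4, 0.5]
width: 7.8
```

```bash
python3 - <<'E'
from h import *
st()
im,_=snap('scene');cv2.imwrite('pics/k3.png',cv2.resize(im[140:230,140:250],None,fx=6,fy=6,interpolation=2))
E
```

```text
26.1 [ 686.8 -163.1   27.6] [-3.1403  0.019   0.0783] F [-0.01  0.36  0.5 ] T [0.057 0.014 0.037] w 7.8
```

View pics/k3.png

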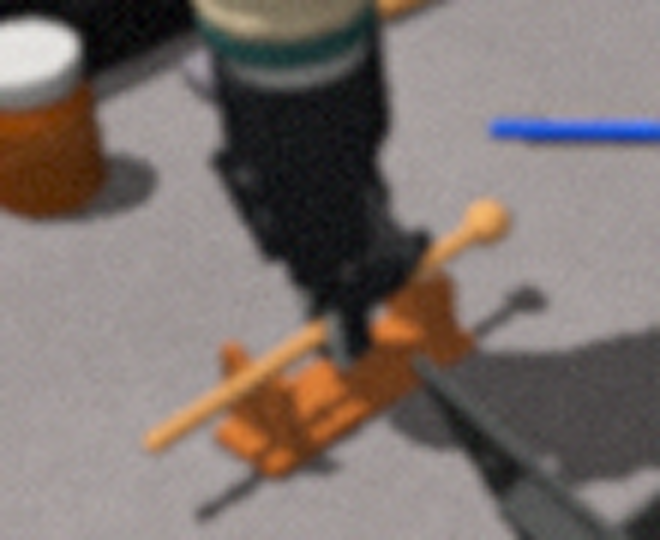

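This matches the original seat. One more small touch down, then release.

play_rows(
  slide=[
    [0, 0, 0.7],
    [0, 0, 0.7],
    [0, 0, 0.7],
    [0, 0, 0.7],
    [0, 0, 0.7],
  ],
  turn=[0, 0, 0, 0, 0],
  fingers=[0, 0.15, 0.3, 0.5, 0.7],
)

```text
clock: 26.78
eef_pos: [686.8, -163.1, 27.0]
tool_rot: [-3.14, 0.019, 0.078]
force: [-1.0, -0.4, -0.1]
width: 58.9
```

play_rows(
  slide=[
    [0, 0, 0],
    [0, 0, 0],
    [0, 0, 0],
  ],
  turn=[0, 0, 0],
  fingers=[0.8, 0.9, 0.9],
)

```text
clock: 27.15
eef_pos: [686.8, -163.1, 27.0]
tool_rot: [-3.14, 0.019, 0.078]
force: [-0.2, 0.2, -0.6]
width: 77.0
```

```bash
python3 - <<'E'
from h import *
st()
im,_=snap('scene');cv2.imwrite('pics/k4.png',cv2.resize(im[140:230,140:250],None,fx=6,fy=6,interpolation=2))
E
```

```text
27.15 [ 686.8 -163.1   27. ] [-3.1402  0.019   0.0782] F [-0.18  0.18 -0.64] T [ 0.02  -0.021  0.024] w 77.0
```

View pics/k4.png

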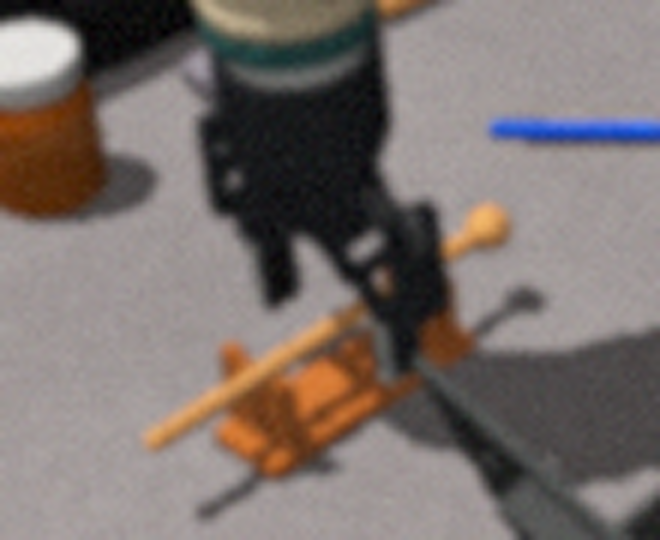

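Released, with the fingers open and clear. Retreating up and toward the base.

play_rows(
  slide=[
    [0, 0, -10],
    [0, 0, -30],
    [0, 0, -60],
    [0, 0, -100],
    [0, 0, -140],
  ],
  turn=[0, 0, 0, 0, 0],
  fingers=[0.9, 0.9, 0.9, 0.9, 0.9],
)

```text
clock: 27.82
eef_pos: [689.9, -163.3, 170.1]
tool_rot: [-3.141, 0.017, 0.078]
force: [0.3, -0.0, 0.7]
width: 77.0
```

play_rows(
  slide=[
    [-30, 0, -10],
    [-70, 0, -20],
    [-110, 0, -20],
    [-150, 0, -20],
    [-180, 0, -20],
  ],
  turn=[0, 0, 0, 0, 0],
  fingers=[0.9, 0.9, 0.9, 0.9, 0.9],
)

```text
clock: 28.45
eef_pos: [509.5, -177.8, 195.0]
tool_rot: [3.142, 0.015, 0.077]
force: [0.2, -0.4, -0.0]
width: 76.8
```

play_rows(
  slide=[
    [0, 0, 0],
    [0, 0, 0],
    [0, 0, 0],
  ],
  turn=[0, 0, 0],
  fingers=[0.9, 0.9, 0.9],
)

```text
clock: 28.82
eef_pos: [510.9, -177.5, 195.5]
tool_rot: [3.141, 0.014, 0.078]
force: [-0.7, -0.1, -0.4]
width: 76.8
```

```bash
python3 - <<'E'
from h import *
st()
im,_=snap('scene');cv2.imwrite('pics/z1.png',cv2.resize(im,(768,576),interpolation=2))
cv2.imwrite('pics/z1c.png',cv2.resize(im[160:300,150:330],None,fx=4.3,fy=4.2,interpolation=2))
im,_=snap('top');cv2.imwrite('pics/z1t.png',cv2.resize(im,(768,576),interpolation=2))
E
```

```text
28.82 [ 510.9 -177.5  195.5] [3.1412 0.0137 0.0784] F [-0.66 -0.11 -0.37] T [-0.001 -0.056  0.005] w 76.8
```

View pics/z1.png

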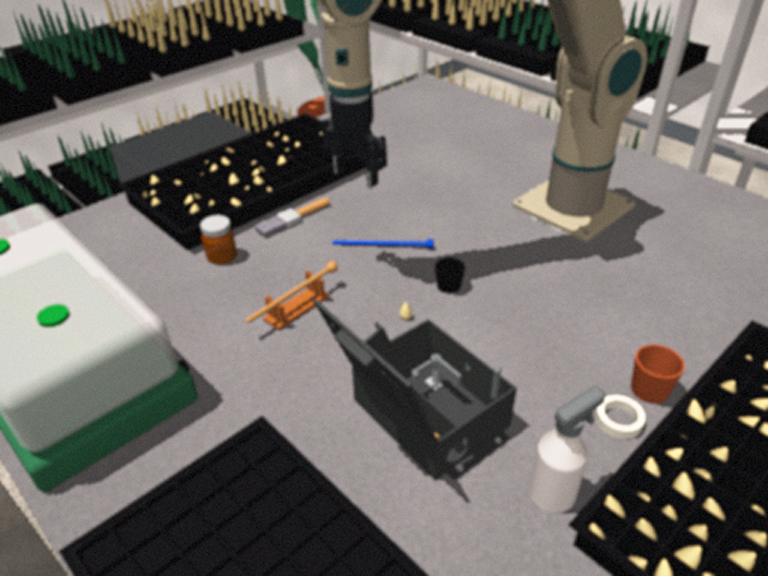

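View pics/z1c.png

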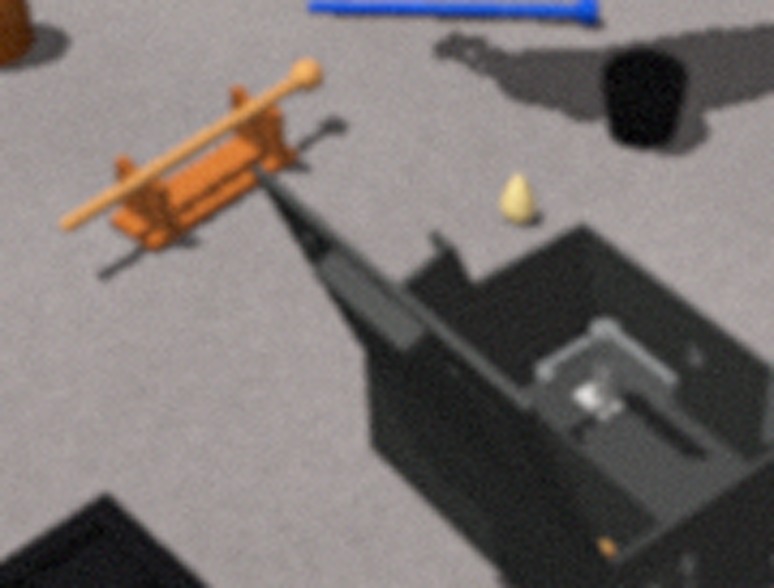

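View pics/z1t.png

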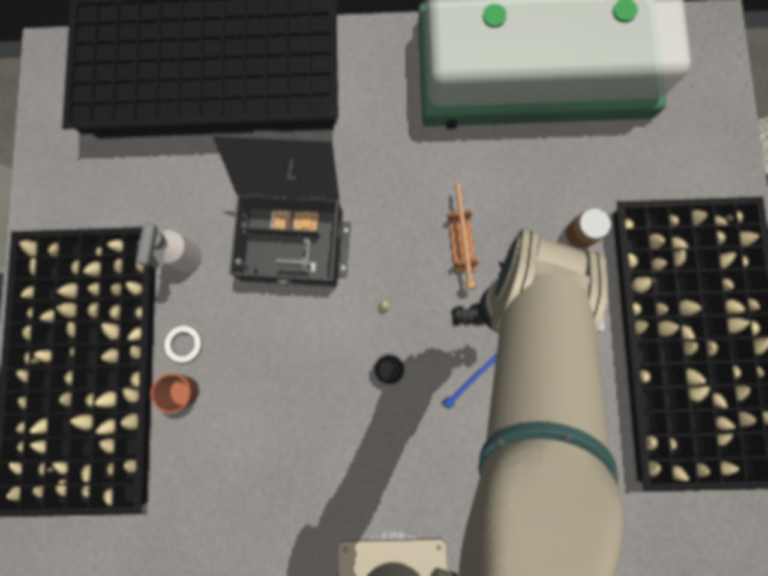

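The scene view shows the dowel in both notches, with its tip at (250,320) and knob at (333,266) as at the start, and the lid fully over. All bystanders are in their original places, and the robot is clear at z≈195. Handing in.

```bash
python3 -c "
from cell import ctrl
print(ctrl.finish_job())"
```

```text
the job is handed in; nothing more can be done
None
```

The station is open for inspection: the lid is all the way over against its stop and the dowel is back in both notches of its rest. I handed the job in at about 29 s of the 72 s allowed.

- **Catch:** I took the wooden dowel, not the blue lookalike, lined its tip up with the collar in the camera pictures, and felt my way in. It met the catch about 38 mm in by my estimate. I pressed in small steps until the lid popped to about 0.25 rad. The highest reading was about 14 N in total (13.3 N along the push), below the 20 N limit. Force is reported only at the end of each move, so I did not see any brief peak in between.
- **Lid:** I lifted it with the dowel under its free edge, at about 2 N, and carried it past its balance point. It then fell open by itself.
- **Dowel:** I laid it back at its original position and let go without it shifting in the pictures.

**Last checks:** the final pictures showed the lid fully over, the dowel where it started, every bystander in its original place, and the gripper clear of everything.

**What disagreed:** the top camera read sideways positions about 2 to 4 mm off compared with where the arm actually met the dowel. I corrected for this by lining the dowel up with the collar in the same picture. The tool also tilted by up to about 0.03 rad while pressing the catch, and about 0.02 rad of that was still there when I laid the dowel down. It made no visible difference.

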